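# Knock out the solder bars and set the tray in the corner

### The job

Knock every cast solder bar out into the grey tray by turning its mould upside down over the tray and tapping it until the stuck bar drops, and stand all the moulds on end on the steel plate again. Only after all the bars are in the tray, push the loaded tray over into the corner of the wooden battens, flat on the table and snug against both. Leave the spool and bottle where they are.

Things in the scene. Friction and masses are not known exactly. Their poses are not given: they have to be found in the camera images.
- mould_1: aluminium casting mould: open box 56x96x40 mm, 0.29 kg, stood on end on the plate, 96 mm tall, its mouth sideways, to the right and away from the robot. Origin: centre of the end it stands on; z up along the 96 mm; x out of the mouth (mouth at x=+20, closed back at x=-20 mm); flat sides to grip at y=+-28 mm. Cavity 40x75 mm, 34 deep. mould_1 is nearest the robot, mould_3 farthest
- bar_1: solder bar 12x38x74 mm, 0.28 kg, stuck at the back of mould_1, 22 mm below the mouth; None if that mould is empty (2 or 3 hold a bar). Origin: its centre; x through 12, y across 38, z along 74 mm. Two sprung bumps hold it with under twice its weight: turning over is not enough, knocking the downturned mouth on something hard at 0.1 m/s frees it, maybe after several knocks
- mould_2: aluminium casting mould: open box 56x96x40 mm, 0.29 kg, stood on end on the plate, 96 mm tall, its mouth sideways, to the right and away from the robot. Origin: centre of the end it stands on; z up along the 96 mm; x out of the mouth (mouth at x=+20, closed back at x=-20 mm); flat sides to grip at y=+-28 mm. Cavity 40x75 mm, 34 deep. mould_1 is nearest the robot, mould_3 farthest
- bar_2: solder bar 12x38x74 mm, 0.28 kg, stuck at the back of mould_2, 22 mm below the mouth; None if that mould is empty (2 or 3 hold a bar). Origin: its centre; x through 12, y across 38, z along 74 mm. Two sprung bumps hold it with under twice its weight: turning over is not enough, knocking the downturned mouth on something hard at 0.1 m/s frees it, maybe after several knocks
- mould_3: aluminium casting mould: open box 56x96x40 mm, 0.29 kg, stood on end on the plate, 96 mm tall, its mouth sideways, to the right and away from the robot. Origin: centre of the end it stands on; z up along the 96 mm; x out of the mouth (mouth at x=+20, closed back at x=-20 mm); flat sides to grip at y=+-28 mm. Cavity 40x75 mm, 34 deep. mould_1 is nearest the robot, mould_3 farthest
- bar_3: solder bar 12x38x74 mm, 0.28 kg, stuck at the back of mould_3, 22 mm below the mouth; None if that mould is empty (2 or 3 hold a bar). Origin: its centre; x through 12, y across 38, z along 74 mm. Two sprung bumps hold it with under twice its weight: turning over is not enough, knocking the downturned mouth on something hard at 0.1 m/s frees it, maybe after several knocks
- tray: loose grey open tray, 160 (x) x 250 (y) x 25 mm (z), walls and floor 4 mm thick, 0.5 kg; origin at the centre of its underside, z up. It slides on the table when pushed
- tray_corner (a point): the tray's outer bottom corner at (+80, -125, 0) mm in the tray's frame: the corner that goes into the corner of the battens
- battens: two wooden battens fixed to the table, 22 mm wide and 18 mm high, meeting in an L. Origin: the inner corner at table height; one batten runs 300 mm from it along -x (its inner face is the plane y = 0), the other 320 mm along +y (its inner face is the plane x = 0); the tray goes into the quarter x < 0, y > 0
- stand: fixed dark steel plate on the table, 110 (x) x 350 (y) x 10 mm, on which the moulds stand side by side about 110 mm apart; origin at the centre of its underside
- spool: a bystander: black spool of solder wire, 64 mm across, 52 mm tall, standing; origin at the centre of its underside
- flux: a bystander: white plastic bottle, 52 mm across, 110 mm tall; origin at the centre of its underside
Mind the look-alikes: they are no part of the job. Leave any yellow look-alike of the mould_2 alone.

How it is judged (in metres and radians):
On the way, in this order (a step that is already met when the one before it is completed fails the run):
1. every bar lies in the tray while the tray still stands clear of the corner (more than 40 mm from it) (x of bar_1 in the frame of tray between -0.078 and 0.078 m and y of bar_1 in the frame of tray between -0.123 and 0.123 m and z of bar_1 in the frame of tray between 0 and 0.028 m and x of bar_2 in the frame of tray between -0.078 and 0.078 m and y of bar_2 in the frame of tray between -0.123 and 0.123 m and z of bar_2 in the frame of tray between 0 and 0.028 m and x of bar_3 in the frame of tray between -0.078 and 0.078 m and y of bar_3 in the frame of tray between -0.123 and 0.123 m and z of bar_3 in the frame of tray between 0 and 0.028 m and horizontal distance between tray_corner and battens above 0.04 m), for 0.2 s.
2. the tray with all the bars in it stands snug in the corner of the battens (x of bar_1 in the frame of tray between -0.078 and 0.078 m and y of bar_1 in the frame of tray between -0.123 and 0.123 m and z of bar_1 in the frame of tray between 0 and 0.028 m and x of bar_2 in the frame of tray between -0.078 and 0.078 m and y of bar_2 in the frame of tray between -0.123 and 0.123 m and z of bar_2 in the frame of tray between 0 and 0.028 m and x of bar_3 in the frame of tray between -0.078 and 0.078 m and y of bar_3 in the frame of tray between -0.123 and 0.123 m and z of bar_3 in the frame of tray between 0 and 0.028 m and horizontal distance between tray_corner and battens below 0.01 m and angle between the x axis of tray and the x axis of battens, either way round below 0.07 rad and angle between tray's own z axis and vertical below 0.06 rad), for 0.2 s.
At the end, for the whole second after the job is handed in: every bar inside the tray, its centre under 28 mm above the tray's underside; tray flat, its corner within 10 mm of the battens' inner corner and square within 0.07 rad; all moulds on end, either end (within 0.12 rad of upright) on the steel plate; all at rest (all of step 2 and ((angle between mould_1's own z axis and vertical below 0.12 rad and z of mould_1 in the frame of stand between 0.005 and 0.016 m) or (angle between mould_1's own z axis and vertical above 3.02 rad and z of mould_1 in the frame of stand between 0.1 and 0.113 m)) and x of mould_1 in the frame of stand between -0.055 and 0.055 m and y of mould_1 in the frame of stand between -0.175 and 0.175 m and ((angle between mould_2's own z axis and vertical below 0.12 rad and z of mould_2 in the frame of stand between 0.005 and 0.016 m) or (angle between mould_2's own z axis and vertical above 3.02 rad and z of mould_2 in the frame of stand between 0.1 and 0.113 m)) and x of mould_2 in the frame of stand between -0.055 and 0.055 m and y of mould_2 in the frame of stand between -0.175 and 0.175 m and ((angle between mould_3's own z axis and vertical below 0.12 rad and z of mould_3 in the frame of stand between 0.005 and 0.016 m) or (angle between mould_3's own z axis and vertical above 3.02 rad and z of mould_3 in the frame of stand between 0.1 and 0.113 m)) and x of mould_3 in the frame of stand between -0.055 and 0.055 m and y of mould_3 in the frame of stand between -0.175 and 0.175 m and linear speed of each of mould_1, mould_2, mould_3, bar_1, bar_2, bar_3, tray below 0.03 m/s); the robot touches nothing.
It fails at once if the spool is shoved more than 30 mm or knocked over (distance of spool from where it was at the start of the episode above 0.03 m or angle between spool's own z axis and vertical above 0.5 rad).
It fails at once if the bottle is shoved more than 30 mm or knocked over (distance of flux from where it was at the start of the episode above 0.03 m or angle between flux's own z axis and vertical above 0.5 rad).
Of bar_1, bar_2, bar_3 only 2 to 3 are there at a start; the rules pass over those that are not, and their reading is None.
At some moment in a run one of tray may be knocked a few centimetres aside while the robot is not near it.
It also fails if it takes over 210 s, if anything falls off the work surface, if the arm or the gripper's body presses on something with over 40 N, if the wrist force passes 120 N, or if a joint passes its speed limit or range.

### The arm

A 6-joint arm with a two-finger parallel gripper is mounted at the origin on the work surface. World frame = base frame: x ahead of the robot, y to its left, z up, the work surface at z = 0. Lengths are in mm, angles in rad, forces in N, time in s.
With the tool pointing down it reaches from about 400 to 925 mm from the base axis. Payload 12.5 kg.
Tool frame: the origin (TCP) lies midway between the tips of the shut fingers; the grasp point (between the pads) lies 19 mm behind it; z points along the fingers, y is the line along which they close (so a half turn about z gives the same grasp; the last joint's range is limited). The gripper opens to 95 mm and grips with 3 to 60 N. Pads are 20 mm wide; open, the fingers measure 119 mm over their backs; the gripper's body (75 mm by 180 mm) begins 59 mm behind the grasp point.
Start: joints at [-1.35, 0.491, 1.559, -0, 1.092, -0.106], TCP at [200.657, -591.932, 214.661] pointing down, gripper open.
Joint ranges: [-3.1, 3.1], [-0.84, 2.19], [0.05, 2.79], [-1.13, 4.28], [0.06, 2.93], [-2.69, 2.69]. Speed limits (rad/s): [2.22, 2.22, 2.79, 3.14, 3.14, 3.14].

### API

Orientations are given as [roll, pitch, yaw] about the fixed x, y, z axes, in that order (R = Rz(yaw) Ry(pitch) Rx(roll)).
In Python, from cell import env gives the robot as it stands.
- The arm moves only by the tool arm_command, never from a script. Its argument "targets" is a list of rows, each a list of 5 numbers: the shift along the tool's x, y, z in mm, then the turn about the tool's z in degrees, then the opening, from 0 (shut) to 1 (fully open). In form: [[tx, ty, tz, roll, fingers], ...]. A call has 1 to 5 rows; each row is the pose to reach, as a shift and turn from the pose commanded when the call began, along the tool's axes at that moment; what a row does not reach only later rows make up. A row lasts 1/10 s, in which the tool goes at most 50 mm and 8.59 degrees, less where a joint would pass 70% of its speed; a pose out of reach is approached as far as the arm can. A call with a gripper value outside its range is refused whole. The fingers move at their own pace and stop on an object; the grip force is fixed at half the most. Time passes only in rows, so rows that repeat a pose let the fingers close. It gives the time, the measured TCP pose, the force, the opening and the grip force at its end, in the units of the state.
- env.state(): the state, without advancing time (a new reading comes with each control period).
- env.read_camera(name): name is "scene" or "top" or "wrist"; returns a dict with "frame" (480x640x3 uint8, red, green, blue), "vertical_fov" (degrees; the focal length in pixels is half the picture's height over the tangent of half this angle, whatever the lens; pixels are square), "cx", "cy" (the principal point, pixels), "world_from_camera" (4x4, takes a point from camera to world coordinates); the wrist camera has in their place "hand_eye" (4x4, takes a point from camera to tool coordinates, whose origin is the TCP and whose axes are the flange's). Camera axes: x right, y down, z forward; pixel columns grow to the right and rows downward; lengths in mm; the calibration is good to about 2 mm. The wrist camera is an equidistant fisheye: a pixel r from the principal point sees the ray r / f radians off the axis. A picture is of the moment at which its call begins: read the wrist's pose just before it. There is no depth.
- env.job_done(): hands the job in; it is judged then, once.
The state is a dict: "t": time; "joints": joint angles; "qvel": joint speeds; "tau": joint torques, N m; "eef_pos": TCP position; "tcp_rot": TCP orientation; "ft_force": force on the tool from outside, world axes, zero at the start; "moment": the same for the moment, N m; "opening": opening from 0.0 (shut) to 1.0 (fully open); "grip_force": force on a finger pad.
Only numpy, scipy, OpenCV 4.12 (cv2) and the standard library are available. Lean on these libraries where they do the work, as an engineer would, in place of code of your own. Each camera call takes 0.05 s, during which the arm holds its last target. There are 200 camera calls.

## Working session

There is one attempt and no reset: what is moved stays moved. The work goes in short steps, Python scripts to look and compute and a tool call to move; the robot and the scene stay as the last step left them, time stands still between calls to the robot, and variables do not carry over. Pictures are saved under pics/ and viewed, at most 14 in all, crops included, and the job is handed in when it is done.

Besides the shell and the picture viewer there is one more tool, called after ">>>" by a JSON object that holds its "fn" and its "kwargs", one argument or row to a line. arm_command: Moves the arm, as the interface text tells. Its arguments: {"type":"object","properties":{"targets":{"type":"array","items":{"type":"array","items":{"type":"number"}}}},"required":["targets"]}

```bash
mkdir -p pics; ls
cat > h.py <<'E'
from cell import env
import numpy as np, cv2
from scipy.spatial.transform import Rotation as R
def snap(n,f):
    c=env.read_camera(n); cv2.imwrite('pics/'+f,c['frame'][:,:,::-1]); np.save('pics/'+f+'.npy',c,allow_pickle=True); return c
def load(f): return np.load('pics/'+f+'.npy',allow_pickle=True).item()
def w2(c,px,z):
    "pixel(s)->world xy on height z"
    f=240/np.tan(np.radians(c['vertical_fov'])/2); T=np.array(c['world_from_camera'])
    p=np.atleast_2d(px).astype(float)
    d=np.c_[(p-[c['cx'],c['cy']])/f,np.ones(len(p))]@T[:3,:3].T
    s=(z-T[2,3])/d[:,2]; return (T[:3,3]+d*s[:,None])[:,:2].round(1)
def proj(c,P):
    f=240/np.tan(np.radians(c['vertical_fov'])/2); T=np.array(c['world_from_camera'])
    q=(np.atleast_2d(P)-T[:3,3])@T[:3,:3]; return q[:,:2]/q[:,2:]*f+[c['cx'],c['cy']]
def st():
    s=env.state(); print('t',round(s['t'],2),'pos',np.round(s['eef_pos'],1),'rot',np.round(s['tcp_rot'],3),'F',np.round(s['ft_force'],1),'op',round(s['opening'],3),'g',round(s['grip_force'],1)); return s
def rel(xy=None,z=None,yaw=None):
    "tool-frame shift to world target"
    s=env.state(); M=R.from_euler('xyz',s['tcp_rot']).as_matrix(); p=np.array(s['eef_pos']); g=p.copy()
    if xy is not None: g[:2]=xy
    if z is not None: g[2]=z
    return (M.T@(g-p)).round(1)
E
python3 - <<'E'
from h import *
s=st(); print(R.from_euler('xyz',s['tcp_rot']).as_matrix().round(3))
for n in('top','scene'):
    c=snap(n,n+'0.png'); print(c['vertical_fov'],np.round(c['world_from_camera'],2))
E
```

```text
pics
t 0.0 pos [ 200.6 -591.7  214.1] rot [-3.141 -0.     0.327] F [-0.7  0.2  0.6] op 0.996 g 0.0
[[ 0.947  0.321 -0.   ]
 [ 0.321 -0.947  0.001]
 [ 0.    -0.001 -1.   ]]
42.760363904364986 [[ 2.0000e-02 -1.0000e+00  9.0000e-02  4.2337e+02]
 [-1.0000e+00 -2.0000e-02 -0.0000e+00  3.2970e+01]
 [ 1.0000e-02 -9.0000e-02 -1.0000e+00  1.7645e+03]
 [ 0.0000e+00  0.0000e+00  0.0000e+00  1.0000e+00]]
43.970393879418985 [[ 4.60000e-01  4.70000e-01 -7.50000e-01  1.55077e+03]
 [ 8.90000e-01 -2.50000e-01  3.90000e-01 -4.48580e+02]
 [ 0.00000e+00 -8.40000e-01 -5.40000e-01  7.56380e+02]
 [ 0.00000e+00  0.00000e+00  0.00000e+00  1.00000e+00]]
```

View pics/top0.png

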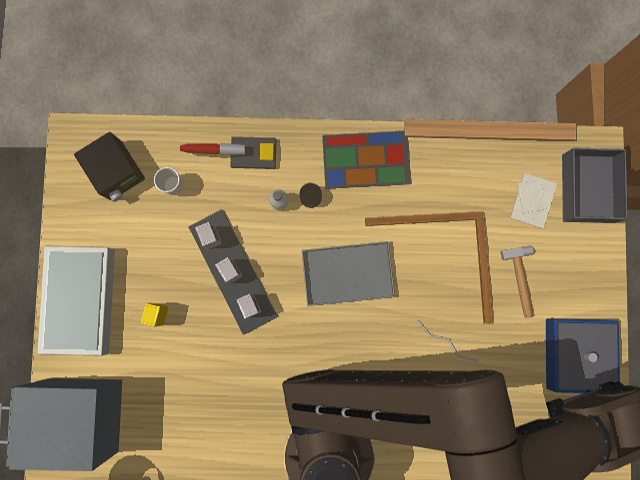

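View pics/scene0.png

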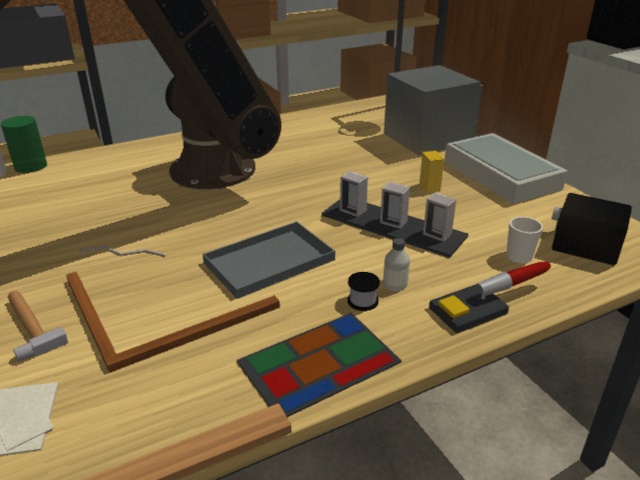

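Run:
```python
from h import *
c=load('top0.png'); f=c['frame']
cr=f[200:340,180:320]; cv2.imwrite('pics/cropm.png',cv2.resize(cr,None,fx=4,fy=4,interpolation=cv2.INTER_CUBIC)[:,:,::-1])
print('tray',w2(c,[(302,250),(388,242),(397,297),(309,306)],25).tolist())
print('batt inner',w2(c,[(478.5,220),(366,224),(484,322)],18).tolist())
print('stand',w2(c,[(221,209),(277,318),(244,334),(189,228)],10).tolist())
print('spool,flux',w2(c,[(311,195)],52),w2(c,[(278,199)],100))
```

```text
tray [[577.1, 91.4], [605.6, -153.3], [449.7, -180.8], [418.8, 67.6]]
batt inner [[675.8, -413.7], [656.8, -90.2], [384.7, -429.0]]
stand [[692.0, 328.9], [382.8, 158.0], [335.7, 250.2], [634.6, 418.8]]
spool,flux [[731.4  69.1]] [[709.5 158.4]]
```

View pics/cropm.png

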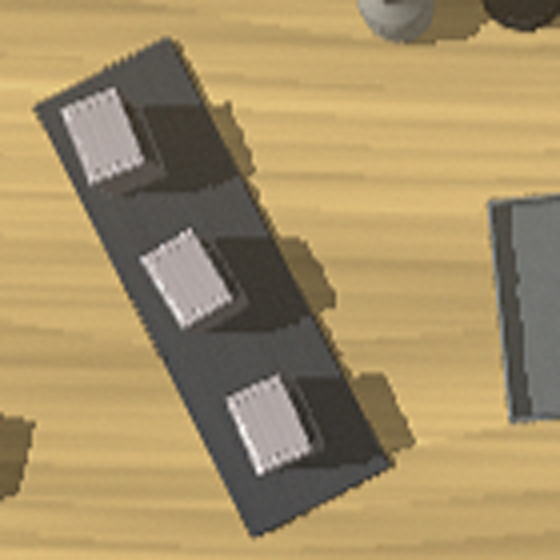

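Run:
```python
from h import *
c=load('top0.png')
Q=[[(228,398),(277,375),(313,455),(262,475)],[(141,257),(192,228),(233,297),(184,328)],[(62,110),(113,87),(143,165),(90,184)]]
for q in Q:
    w=w2(c,np.array(q)/4+[180,200],106); d=w[1]+w[2]-w[0]-w[3]; e=w[0]+w[1]-w[2]-w[3]
    print('ctr',w.mean(0).round(1),'x yaw',np.degrees(np.arctan2(d[1],d[0])).round(1),'y yaw',np.degrees(np.arctan2(e[1],e[0])).round(1),np.hypot(*d)/2,np.hypot(*e)/2)
```

```text
ctr [414.2 231.4] x yaw -65.4 y yaw 25.9 36.40236942837649 57.87307232210855
ctr [512.7 290.6] x yaw -57.5 y yaw 32.8 39.142080935995196 55.60191093838402
ctr [607.3 352.2] x yaw -66.3 y yaw 22.9 37.883109692843334 55.92396623988671
```

>>> {"fn": "arm_command", "kwargs": {
  "targets": [
    [0,0,-20,-40,1],
    [0,0,-20,-40,1],
    [0,0,-20,-40,1],
    [0,0,-20,-40,1],
    [0,0,-20,-40,1]
  ]
}}

```text
t: 0.6
eef_pos: [200.6, -591.8, 234.4]
tcp_rot: [-3.141, -0.0, 1.031]
ft_force: [-0.8, 0.1, 0.7]
opening: 1.0
grip_force: 0.0
```

>>> {"fn": "arm_command", "kwargs": {
  "targets": [
    [0,0,0,-40,1],
    [0,0,0,-40,1],
    [0,0,0,-40,1],
    [0,0,0,-40,1],
    [0,0,0,-40,1]
  ]
}}

```text
t: 1.1
eef_pos: [200.6, -591.8, 234.3]
tcp_rot: [-3.142, -0.001, 1.729]
ft_force: [0.6, 0.0, 0.0]
opening: 0.998
grip_force: 0.0
```

>>> {"fn": "arm_command", "kwargs": {
  "targets": [
    [0,0,0,-23.8,1],
    [0,0,0,-23.8,1],
    [0,0,0,-23.8,1],
    [0,0,0,-23.8,1]
  ]
}}

```text
t: 1.5
eef_pos: [200.7, -591.8, 234.4]
tcp_rot: [3.141, -0.0, 2.14]
ft_force: [-0.4, 0.2, -0.6]
opening: 0.999
grip_force: 0.0
```

>>> {"fn": "arm_command", "kwargs": {
  "targets": [
    [82,176,0,0,1],
    [82,176,0,0,1],
    [82,176,0,0,1],
    [82,176,0,0,1],
    [82,176,0,0,1]
  ]
}}

```text
t: 2.0
eef_pos: [306.8, -424.3, 234.9]
tcp_rot: [3.141, -0.001, 2.138]
ft_force: [0.1, -1.6, -0.0]
opening: 0.998
grip_force: 0.0
```

>>> {"fn": "arm_command", "kwargs": {
  "targets": [
    [82,176,0,0,1],
    [82,176,0,0,1],
    [82,176,0,0,1],
    [82,176,0,0,1],
    [82,176,0,0,1]
  ]
}}

```text
t: 2.5
eef_pos: [411.0, -261.2, 234.7]
tcp_rot: [3.141, -0.0, 2.139]
ft_force: [-0.7, -0.9, -0.1]
opening: 1.004
grip_force: 0.0
```

>>> {"fn": "arm_command", "kwargs": {
  "targets": [
    [82,176,0,0,1],
    [82,176,0,0,1],
    [82,176,0,0,1],
    [82,176,0,0,1],
    [82,176,0,0,1]
  ]
}}

```text
t: 3.0
eef_pos: [515.5, -98.1, 234.4]
tcp_rot: [3.141, -0.0, 2.139]
ft_force: [-0.9, -0.2, -0.9]
opening: 0.999
grip_force: 0.0
```

>>> {"fn": "arm_command", "kwargs": {
  "targets": [
    [165,105,0,0,1],
    [165,105,0,0,1],
    [165,105,0,0,1],
    [165,105,0,0,1],
    [165,105,0,0,1]
  ]
}}

```text
t: 3.5
eef_pos: [513.3, 97.7, 234.5]
tcp_rot: [3.141, -0.0, 2.14]
ft_force: [-0.0, 0.1, 0.2]
opening: 1.002
grip_force: 0.0
```

>>> {"fn": "arm_command", "kwargs": {
  "targets": [
    [165,105,0,0,1],
    [165,105,0,0,1],
    [165,105,0,0,1],
    [165,105,0,0,1],
    [165,105,0,0,1]
  ]
}}

```text
t: 4.0
eef_pos: [513.7, 293.1, 234.1]
tcp_rot: [3.141, -0.0, 2.139]
ft_force: [-0.7, 0.2, -0.5]
opening: 1.0
grip_force: 0.0
```

>>> {"fn": "arm_command", "kwargs": {
  "targets": [
    [0,-2,110,0,1],
    [0,-2,110,0,1],
    [0,-2,110,0,1],
    [0,-2,163,0,1],
    [0,-2,163,0,1]
  ]
}}

```text
t: 4.5
eef_pos: [510.7, 287.4, 68.6]
tcp_rot: [-3.135, -0.001, 2.136]
ft_force: [0.5, 1.2, -0.2]
opening: 1.001
grip_force: 0.0
```

>>> {"fn": "arm_command", "kwargs": {
  "targets": [
    [0,0,0,0,0],
    [0,0,0,0,0],
    [0,0,0,0,0],
    [0,0,0,0,0],
    [0,0,0,0,0]
  ]
}}

```text
t: 5.0
eef_pos: [511.8, 289.6, 72.6]
tcp_rot: [3.14, 0.0, 2.139]
ft_force: [-0.2, -0.7, -0.5]
opening: 0.637
grip_force: 0.0
```

>>> {"fn": "arm_command", "kwargs": {
  "targets": [
    [0,0,0,0,0],
    [0,0,0,0,0],
    [0,0,-20,0,0],
    [0,0,-40,0,0],
    [0,0,-40,0,0]
  ]
}}

```text
t: 5.5
eef_pos: [512.0, 289.7, 113.1]
tcp_rot: [3.139, 0.0, 2.139]
ft_force: [0.7, 0.9, -5.5]
opening: 0.588
grip_force: 30.0
```

Run:
```python
from h import *
st(); snap('top','top1.png'); c=snap('scene','sc1.png')
f=c['frame']; cv2.imwrite('pics/sc1c.png',f[0:300,200:520,::-1])
```

```text
t 5.5 pos [512.  289.7 113.1] rot [3.139 0.    2.139] F [ 0.7  0.9 -5.5] op 0.588 g 30.0
```

View pics/sc1c.png

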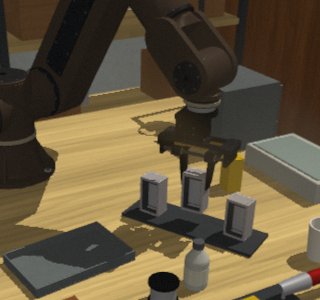

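>>> {"fn": "arm_command", "kwargs": {
  "targets": [
    [0,0,-50,0,0],
    [-120,-51,-50,0,0],
    [-120,-51,-50,0,0],
    [-120,-51,-50,0,0],
    [-120,-51,-50,0,0]
  ]
}}

```text
t: 6.1
eef_pos: [533.0, 157.4, 160.1]
tcp_rot: [-3.139, -0.0, 2.135]
ft_force: [-0.5, 0.9, -5.5]
opening: 0.586
grip_force: 30.0
```

>>> {"fn": "arm_command", "kwargs": {
  "targets": [
    [-120,-52,0,0,0],
    [-120,-52,0,0,0],
    [-120,-52,0,0,0],
    [-120,-52,0,0,0],
    [-120,-52,0,0,0]
  ]
}}

```text
t: 6.6
eef_pos: [553.3, 31.5, 160.4]
tcp_rot: [-3.14, -0.001, 2.137]
ft_force: [0.9, 0.2, -5.6]
opening: 0.587
grip_force: 30.0
```

>>> {"fn": "arm_command", "kwargs": {
  "targets": [
    [0,0,0,40,0],
    [0,0,0,40,0],
    [0,0,0,40,0],
    [0,0,0,40,0],
    [0,0,0,40,0]
  ]
}}

```text
t: 7.1
eef_pos: [553.2, 33.2, 160.9]
tcp_rot: [-3.14, 0.0, 1.436]
ft_force: [-0.6, 0.1, -5.7]
opening: 0.584
grip_force: 30.0
```

>>> {"fn": "arm_command", "kwargs": {
  "targets": [
    [0,0,0,40,0],
    [0,0,0,40,0],
    [0,0,0,40,0],
    [0,0,0,40,0],
    [0,0,0,40,0]
  ]
}}

```text
t: 7.6
eef_pos: [553.2, 33.3, 160.9]
tcp_rot: [-3.14, 0.001, 0.738]
ft_force: [0.2, -0.0, -5.9]
opening: 0.588
grip_force: 30.0
```

>>> {"fn": "arm_command", "kwargs": {
  "targets": [
    [0,0,0,35.7,0],
    [0,0,0,35.7,0],
    [0,0,0,35.7,0],
    [0,0,0,35.7,0],
    [0,0,0,35.7,0]
  ]
}}

```text
t: 8.1
eef_pos: [553.2, 33.1, 160.9]
tcp_rot: [-3.141, 0.001, 0.118]
ft_force: [0.3, -0.1, -4.7]
opening: 0.587
grip_force: 30.0
```

Run:
```python
from h import *
st(); print(rel((554.1,31.6),70)); c=snap('scene','sc2.png'); cv2.imwrite('pics/sc2c.png',c['frame'][60:320,180:500,::-1])
```

```text
t 8.1 pos [553.2  33.1 160.9] rot [-3.141e+00  1.000e-03  1.180e-01] F [ 0.3 -0.1 -4.7] op 0.587 g 30.0
[ 0.8  1.6 90.9]
```

View pics/sc2c.png

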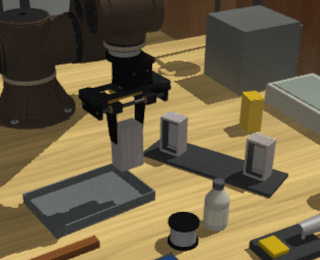

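>>> {"fn": "arm_command", "kwargs": {
  "targets": [
    [1,2,45,0,0],
    [1,2,80,0,0],
    [1,2,90,0,0],
    [1,2,95,0,0],
    [1,2,95,0,0]
  ]
}}

```text
t: 8.65
eef_pos: [555.6, 30.2, 67.5]
tcp_rot: [3.141, -0.001, 0.121]
ft_force: [0.3, 0.5, -6.2]
opening: 0.588
grip_force: 30.0
```

>>> {"fn": "arm_command", "kwargs": {
  "targets": [
    [-7,0,0,0,0],
    [-14,0,-1,0,0],
    [-22,0,-1,0,0],
    [-29,0,-1,0,0],
    [-29,0,-1,0,0]
  ]
}}

```text
t: 9.15
eef_pos: [525.1, 26.3, 67.9]
tcp_rot: [-3.142, 0.001, 0.119]
ft_force: [0.6, 0.6, -6.2]
opening: 0.588
grip_force: 30.0
```

Run:
```python
from h import *
st(); c=snap('scene','sc3.png'); cv2.imwrite('pics/sc3c.png',cv2.resize(c['frame'][120:300,200:360],None,fx=2,fy=2)[:,:,::-1])
```

```text
t 9.15 pos [525.1  26.3  67.9] rot [-3.142e+00  1.000e-03  1.190e-01] F [ 0.6  0.6 -6.2] op 0.588 g 30.0
```

View pics/sc3c.png

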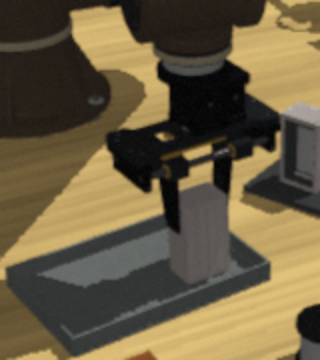

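>>> {"fn": "arm_command", "kwargs": {
  "targets": [
    [29,0,0,0,0],
    [29,0,1,0,0],
    [29,0,2,0,0],
    [29,0,3,0,0],
    [29,0,3,0,0]
  ]
}}

```text
t: 9.7
eef_pos: [557.0, 29.8, 66.5]
tcp_rot: [3.141, -0.006, 0.119]
ft_force: [3.1, 1.7, 11.0]
opening: 0.584
grip_force: 30.0
```

>>> {"fn": "arm_command", "kwargs": {
  "targets": [
    [0,0,1,0,0],
    [0,0,2,0,0],
    [0,0,2,0,0]
  ]
}}

```text
t: 10.0
eef_pos: [557.9, 29.9, 66.0]
tcp_rot: [3.14, -0.009, 0.119]
ft_force: [2.9, 3.1, 25.3]
opening: 0.591
grip_force: 30.0
```

>>> {"fn": "arm_command", "kwargs": {
  "targets": [
    [-5,0,-1,0,0],
    [-10,0,-1.5,0,0],
    [-14,0,-2,0,0],
    [-22,0,-2,0,0],
    [-29,0,-2,0,0]
  ]
}}

```text
t: 10.5
eef_pos: [528.7, 26.2, 66.3]
tcp_rot: [3.14, -0.008, 0.119]
ft_force: [6.1, 1.4, 4.7]
opening: 0.588
grip_force: 30.0
```

Run:
```python
from h import *
st(); c=snap('scene','sc4.png'); cv2.imwrite('pics/sc4c.png',cv2.resize(c['frame'][120:300,200:360],None,fx=2,fy=2)[:,:,::-1])
```

```text
t 10.5 pos [528.7  26.2  66.3] rot [ 3.14  -0.008  0.119] F [6.1 1.4 4.7] op 0.588 g 30.0
```

View pics/sc4c.png

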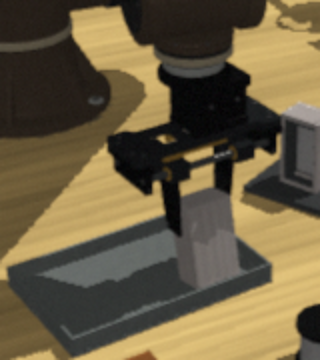

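>>> {"fn": "arm_command", "kwargs": {
  "targets": [
    [-7,0,1,0,0],
    [-14,0,3,0,0],
    [-21,0,5,0,0],
    [-28,0,8,0,0],
    [-28,0,8,0,0]
  ]
}}

```text
t: 11.05
eef_pos: [498.9, 22.8, 58.1]
tcp_rot: [3.141, -0.004, 0.119]
ft_force: [-1.5, -1.7, 13.6]
opening: 0.588
grip_force: 30.0
```

>>> {"fn": "arm_command", "kwargs": {
  "targets": [
    [-6,0,3.5,0,0],
    [-12,0,7.5,0,0],
    [-18,0,12,0,0],
    [-23,0,17,0,0],
    [-23,0,17,0,0]
  ]
}}

```text
t: 11.55
eef_pos: [474.5, 20.0, 40.2]
tcp_rot: [3.141, 0.0, 0.119]
ft_force: [-5.6, -3.3, 9.0]
opening: 0.585
grip_force: 30.0
```

Run:
```python
from h import *
st(); c=snap('scene','sc5.png'); cv2.imwrite('pics/sc5c.png',cv2.resize(c['frame'][120:300,200:360],None,fx=2,fy=2)[:,:,::-1])
```

```text
t 11.55 pos [474.5  20.   40.2] rot [3.141 0.    0.119] F [-5.6 -3.3  9. ] op 0.585 g 30.0
```

View pics/sc5c.png

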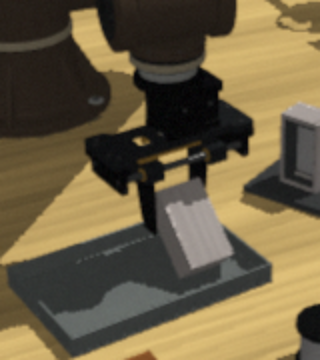

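>>> {"fn": "arm_command", "kwargs": {
  "targets": [
    [-5,0,5.5,0,0],
    [-9,0,11,0,0],
    [-13,0,17,0,0],
    [-16,0,23,0,0],
    [-16,0,23,0,0]
  ]
}}

```text
t: 12.1
eef_pos: [457.9, 18.3, 16.7]
tcp_rot: [-3.141, 0.002, 0.119]
ft_force: [-4.0, -0.6, 2.7]
opening: 0.589
grip_force: 30.0
```

>>> {"fn": "arm_command", "kwargs": {
  "targets": [
    [-2,0,4,0,0],
    [-3.5,0,8,0,0],
    [-5,0,11,0,0],
    [-5,0,11,0,0],
    [-5,0,11,0,0]
  ]
}}

```text
t: 12.6
eef_pos: [453.8, 17.8, 5.8]
tcp_rot: [-3.141, 0.001, 0.119]
ft_force: [-3.2, -1.2, -0.3]
opening: 0.589
grip_force: 30.0
```

Run:
```python
from h import *
st(); c=snap('scene','sc6.png'); cv2.imwrite('pics/sc6c.png',cv2.resize(c['frame'][120:300,200:360],None,fx=2,fy=2)[:,:,::-1])
```

```text
t 12.6 pos [453.8  17.8   5.8] rot [-3.141e+00  1.000e-03  1.190e-01] F [-3.2 -1.2 -0.3] op 0.589 g 30.0
```

View pics/sc6c.png

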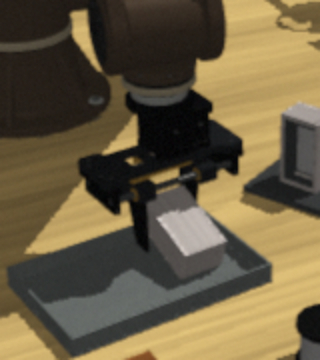

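>>> {"fn": "arm_command", "kwargs": {
  "targets": [
    [0,0,0,0,0.72],
    [0,0,0,0,0.72],
    [10,0,-2,0,0.72],
    [34,0,-2,0,0.72],
    [34,0,-2,0,0.72]
  ]
}}

```text
t: 13.15
eef_pos: [492.1, 21.9, 8.1]
tcp_rot: [3.141, -0.004, 0.119]
ft_force: [0.4, 0.1, 0.5]
opening: 0.716
grip_force: 0.0
```

>>> {"fn": "arm_command", "kwargs": {
  "targets": [
    [0,0,0,0,0],
    [0,0,0,0,0],
    [0,0,0,0,0],
    [0,0,0,0,0],
    [0,0,0,0,0]
  ]
}}

```text
t: 13.65
eef_pos: [488.0, 21.9, 7.6]
tcp_rot: [-3.142, 0.001, 0.119]
ft_force: [-1.3, 0.1, -0.5]
opening: 0.589
grip_force: 30.0
```

>>> {"fn": "arm_command", "kwargs": {
  "targets": [
    [0,0,-12,0,0],
    [0,0,-24,0,0],
    [0,0,-24,0,0],
    [0,0,-24,0,0]
  ]
}}

```text
t: 14.05
eef_pos: [488.7, 21.8, 32.3]
tcp_rot: [3.141, -0.001, 0.119]
ft_force: [-0.7, -0.3, -2.4]
opening: 0.59
grip_force: 30.0
```

>>> {"fn": "arm_command", "kwargs": {
  "targets": [
    [0,0,-30,0,0],
    [0,0,-60,0,0],
    [0,40,-60,0,0],
    [0,85,-60,0,0],
    [0,130,-60,0,0]
  ]
}}

```text
t: 14.55
eef_pos: [503.9, -108.4, 91.7]
tcp_rot: [3.141, -0.0, 0.12]
ft_force: [1.4, 0.5, -3.1]
opening: 0.586
grip_force: 30.0
```

>>> {"fn": "arm_command", "kwargs": {
  "targets": [
    [4,45,0,0,0],
    [4,90,0,0,0],
    [4,135,0,0,0],
    [4,185,0,0,0],
    [4,185,0,0,0]
  ]
}}

```text
t: 15.05
eef_pos: [530.1, -295.9, 91.1]
tcp_rot: [3.14, -0.001, 0.115]
ft_force: [-0.4, 0.6, -2.3]
opening: 0.586
grip_force: 30.0
```

Run:
```python
from h import *
st(); c=snap('top','top2.png'); cv2.imwrite('pics/top2c.png',cv2.resize(c['frame'][200:340,200:500],None,fx=2.6,fy=2.6,interpolation=cv2.INTER_CUBIC)[:,:,::-1])
```

```text
t 15.05 pos [ 530.1 -295.9   91.1] rot [ 3.14e+00 -1.00e-03  1.15e-01] F [-0.4  0.6 -2.3] op 0.586 g 30.0
```

View pics/top2c.png

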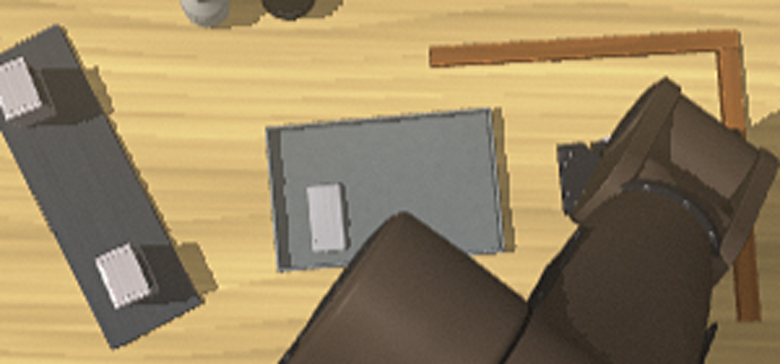

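>>> {"fn": "arm_command", "kwargs": {
  "targets": [
    [0,0,45,0,0],
    [0,0,75,0,0],
    [0,0,86,0,0],
    [0,0,86,0,0],
    [0,0,86,0,0.72]
  ]
}}

```text
t: 15.6
eef_pos: [530.3, -290.1, 6.3]
tcp_rot: [3.141, -0.001, 0.12]
ft_force: [-0.1, -0.0, 0.3]
opening: 0.63
grip_force: 0.0
```

>>> {"fn": "arm_command", "kwargs": {
  "targets": [
    [0,0,0,0,0.72],
    [-15,0,0,0,0.72],
    [-36,0,0,0,0.72],
    [-36,0,0,0,0.72],
    [-36,0,0,0,0]
  ]
}}

```text
t: 16.1
eef_pos: [494.8, -295.2, 6.6]
tcp_rot: [3.14, -0.001, 0.119]
ft_force: [0.1, 0.2, 0.4]
opening: 0.679
grip_force: 0.0
```

>>> {"fn": "arm_command", "kwargs": {
  "targets": [
    [0,0,0,0,0],
    [0,0,0,0,0],
    [0,0,0,0,0]
  ]
}}

```text
t: 16.4
eef_pos: [494.9, -294.7, 6.1]
tcp_rot: [3.141, -0.001, 0.12]
ft_force: [-0.3, 0.6, 4.7]
opening: 0.588
grip_force: 30.0
```

>>> {"fn": "arm_command", "kwargs": {
  "targets": [
    [0,0,-9,0,0],
    [1,0,-18,0,0],
    [3,0,-27,0,0],
    [5,0,-30,0,0],
    [5,0,-30,0,0]
  ]
}}

```text
t: 16.9
eef_pos: [499.6, -294.3, 36.3]
tcp_rot: [3.141, -0.001, 0.119]
ft_force: [0.0, 1.1, -3.5]
opening: 0.591
grip_force: 30.0
```

Run:
```python
from h import *
st(); c=snap('scene','sc7.png'); cv2.imwrite('pics/sc7c.png',cv2.resize(c['frame'][150:380,0:260],None,fx=2,fy=2)[:,:,::-1])
```

```text
t 16.9 pos [ 499.6 -294.3   36.3] rot [ 3.141e+00 -1.000e-03  1.190e-01] F [ 0.   1.1 -3.5] op 0.591 g 30.0
```

View pics/sc7c.png

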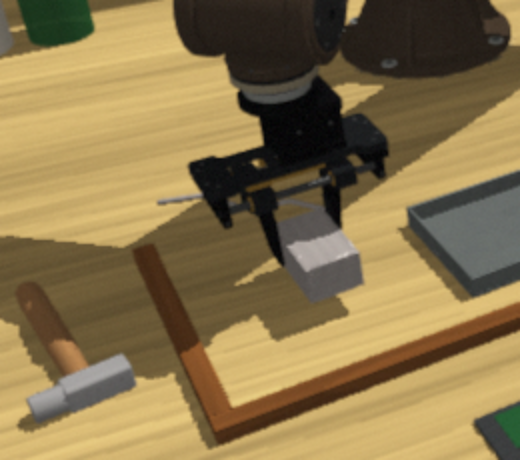

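>>> {"fn": "arm_command", "kwargs": {
  "targets": [
    [40,0,0,3.4,0],
    [70,0,10,3.4,0],
    [70,0,25,3.4,0],
    [70,0,25,3.4,0],
    [70,0,25,3.4,0]
  ]
}}

```text
t: 17.45
eef_pos: [567.5, -285.6, 10.0]
tcp_rot: [-3.14, 0.002, 0.06]
ft_force: [1.1, 0.2, -3.1]
opening: 0.589
grip_force: 30.0
```

>>> {"fn": "arm_command", "kwargs": {
  "targets": [
    [2,0,0,0,0],
    [4,0,0,0,0],
    [6,0,0,0,0],
    [8,0,0,0,0],
    [8,0,0,0,0]
  ]
}}

```text
t: 17.95
eef_pos: [576.8, -285.4, 10.8]
tcp_rot: [3.141, -0.0, 0.06]
ft_force: [-0.2, -0.9, -3.2]
opening: 0.588
grip_force: 30.0
```

>>> {"fn": "arm_command", "kwargs": {
  "targets": [
    [2,0,0,0,0],
    [4,0,0,0,0],
    [4,0,0,0,0]
  ]
}}

```text
t: 18.25
eef_pos: [580.8, -285.1, 10.6]
tcp_rot: [3.141, -0.0, 0.06]
ft_force: [0.6, 0.6, -3.4]
opening: 0.588
grip_force: 30.0
```

>>> {"fn": "arm_command", "kwargs": {
  "targets": [
    [2,0,0,0,0],
    [4,0,0,0,0],
    [4,0,0,0,0]
  ]
}}

```text
t: 18.55
eef_pos: [584.8, -284.8, 10.6]
tcp_rot: [3.141, -0.0, 0.06]
ft_force: [0.8, -0.7, -2.6]
opening: 0.585
grip_force: 30.0
```

>>> {"fn": "arm_command", "kwargs": {
  "targets": [
    [2,0,0,0,0],
    [3,0,0,0,0],
    [3,0,0,0,0]
  ]
}}

```text
t: 18.85
eef_pos: [587.7, -284.6, 10.6]
tcp_rot: [3.141, -0.0, 0.06]
ft_force: [-0.0, 0.1, -2.4]
opening: 0.583
grip_force: 30.0
```

>>> {"fn": "arm_command", "kwargs": {
  "targets": [
    [1.5,0,0,0,0],
    [1.5,0,0,0,0]
  ]
}}

```text
t: 19.05
eef_pos: [589.2, -284.6, 10.6]
tcp_rot: [3.141, -0.0, 0.06]
ft_force: [-0.3, -0.3, -2.8]
opening: 0.585
grip_force: 30.0
```

>>> {"fn": "arm_command", "kwargs": {
  "targets": [
    [2,0,0,0,0],
    [3,0,0,0,0],
    [3,0,0,0,0]
  ]
}}

```text
t: 19.35
eef_pos: [590.2, -284.5, 10.6]
tcp_rot: [-3.14, 0.004, 0.06]
ft_force: [-11.0, -2.2, 2.5]
opening: 0.585
grip_force: 30.0
```

>>> {"fn": "arm_command", "kwargs": {
  "targets": [
    [2,0,0,0,0],
    [3,0,0,0,0],
    [3,0,0,0,0]
  ]
}}

```text
t: 19.65
eef_pos: [591.1, -284.3, 10.5]
tcp_rot: [-3.139, 0.008, 0.061]
ft_force: [-23.3, -4.7, 7.8]
opening: 0.591
grip_force: 30.0
```

>>> {"fn": "arm_command", "kwargs": {
  "targets": [
    [2,0,0,0,0],
    [2,0,0,0,0]
  ]
}}

```text
t: 19.85
eef_pos: [592.5, -284.3, 10.3]
tcp_rot: [-3.139, 0.009, 0.061]
ft_force: [-25.6, -5.6, 7.9]
opening: 0.587
grip_force: 30.0
```

>>> {"fn": "arm_command", "kwargs": {
  "targets": [
    [1,0,-5,0,0],
    [2,0,-9,0,0],
    [3.5,0,-14,0,0],
    [5,0,-19,0,0],
    [6.5,0,-23,0,0]
  ]
}}

```text
t: 20.35
eef_pos: [601.7, -283.2, 32.8]
tcp_rot: [-3.14, 0.005, 0.06]
ft_force: [-6.6, -0.6, -5.9]
opening: 0.584
grip_force: 30.0
```

>>> {"fn": "arm_command", "kwargs": {
  "targets": [
    [2,0,-4.5,0,0],
    [4.5,0,-9,0,0],
    [7,0,-13,0,0],
    [10,0,-17,0,0],
    [13,0,-21,0,0]
  ]
}}

```text
t: 20.85
eef_pos: [616.9, -282.9, 55.1]
tcp_rot: [3.141, -0.001, 0.06]
ft_force: [-1.3, -0.0, -3.5]
opening: 0.585
grip_force: 30.0
```

>>> {"fn": "arm_command", "kwargs": {
  "targets": [
    [3,0,-3.5,0,0],
    [6.5,0,-7,0,0],
    [10,0,-10,0,0],
    [14,0,-13,0,0],
    [18,0,-16,0,0]
  ]
}}

```text
t: 21.35
eef_pos: [634.8, -281.8, 70.9]
tcp_rot: [3.142, 0.0, 0.06]
ft_force: [-0.3, 0.6, -2.8]
opening: 0.591
grip_force: 30.0
```

Run:
```python
from h import *
st(); c=snap('scene','sc8.png'); cv2.imwrite('pics/sc8c.png',cv2.resize(c['frame'][150:380,0:260],None,fx=2,fy=2)[:,:,::-1])
```

```text
t 21.35 pos [ 634.8 -281.8   70.9] rot [3.142 0.    0.06 ] F [-0.3  0.6 -2.8] op 0.591 g 30.0
```

View pics/sc8c.png

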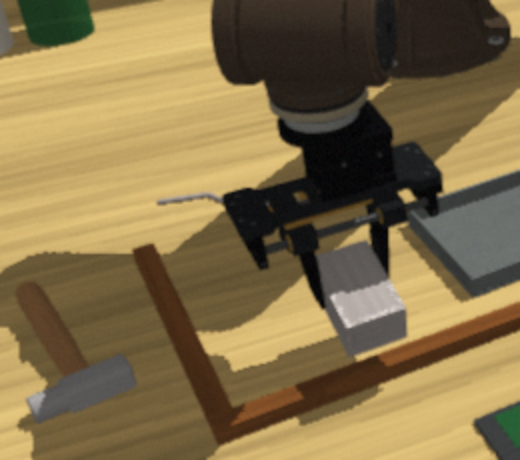

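```bash
cat >> h.py <<'E'
def tilt(c,tcp,yaw,b=84,a=25,sgn=1):
    """phi of held mould: axis P->far end = tool x*sgn*cos - z*sin; a = P to mouth face"""
    f=c['frame'].astype(int); mx=f.max(2); mn=f.min(2)
    m=((mx-mn<28)&(mx>75)).astype(np.uint8)
    u0=np.array([np.cos(yaw),np.sin(yaw),0])*sgn; w=np.array([-np.sin(yaw),np.cos(yaw),0]); P=np.array(tcp)+[0,0,19]
    res=[]
    for ph in range(-30,115,3):
        p=np.radians(ph); u=u0*np.cos(p)-[0,0,np.sin(p)]; n=u0*np.sin(p)+np.array([0,0,np.cos(p)])
        C=[P+u*l+n*h+w*k for l in(b,b-96) for h in(-a,40-a) for k in(-28,28)]
        for du in range(-8,9,4):
          for dv in range(-8,9,4):
            q=cv2.convexHull((proj(c,C)+[du,dv]).astype(np.float32)).astype(np.int32)
            M=np.zeros_like(m); cv2.fillConvexPoly(M,q,1)
            R_=cv2.dilate(M,np.ones((15,15)))
            res.append(((M&m).sum()/((M|(m&R_)).sum()),ph,du,dv))
    res.sort(reverse=True); return res[:5]
E
python3 - <<'E'
from h import *
s=env.state(); print('mom',np.round(s['moment'],3))
print(tilt(load('sc7.png'),[499.6,-294.3,36.3],.119))
print(tilt(load('sc8.png'),[634.8,-281.8,70.9],.06))
E
```

```text
mom [0.026 0.062 0.034]
[(np.float64(0.8413001912045889), 0, 0, 0), (np.float64(0.8268506900878294), 3, 0, 0), (np.float64(0.8197562540089801), -3, 0, 0), (np.float64(0.8149134487350199), -9, 0, 4), (np.float64(0.806662312214239), -6, 0, 4)]
[(np.float64(0.8459556929417826), 48, 0, -4), (np.float64(0.8429621848739496), 96, 8, 0), (np.float64(0.839167935058346), 66, 4, -4), (np.float64(0.8380281690140845), 72, 4, -4), (np.float64(0.8377686796315251), 3, 0, 0)]
```

```bash
cat >> h.py <<'E'
def corners(tcp,yaw,ph,b=84,a=25,sgn=1):
    u0=np.array([np.cos(yaw),np.sin(yaw),0])*sgn; w=np.array([-np.sin(yaw),np.cos(yaw),0]); P=np.array(tcp)+[0,0,19]
    p=np.radians(ph); u=u0*np.cos(p)-[0,0,np.sin(p)]; n=u0*np.sin(p)+np.array([0,0,np.cos(p)])
    return [P+u*l+n*h+w*k for l,h in((b,40-a),(b,-a),(b-96,40-a)) for k in(-28,28)]
E
python3 - <<'E'
from h import *
print('back-end edge, mouth-end edge, back-near edge')
for ph in (0,10,20,30,40,50): print(ph,proj(load('sc8.png'),corners([634.8,-281.8,70.9],.06,ph)).round(0).tolist())
E
```

```text
back-end edge, mouth-end edge, back-near edge
0 [[173.0, 309.0], [204.0, 299.0], [176.0, 327.0], [206.0, 316.0], [156.0, 281.0], [185.0, 272.0]]
10 [[174.0, 316.0], [205.0, 306.0], [176.0, 331.0], [206.0, 321.0], [156.0, 281.0], [185.0, 272.0]]
20 [[175.0, 322.0], [205.0, 312.0], [176.0, 334.0], [205.0, 324.0], [156.0, 281.0], [186.0, 272.0]]
30 [[176.0, 327.0], [205.0, 317.0], [174.0, 336.0], [203.0, 325.0], [157.0, 281.0], [186.0, 272.0]]
40 [[175.0, 331.0], [205.0, 321.0], [173.0, 336.0], [202.0, 326.0], [157.0, 282.0], [187.0, 273.0]]
50 [[175.0, 334.0], [204.0, 323.0], [171.0, 335.0], [199.0, 324.0], [158.0, 283.0], [187.0, 274.0]]
```

>>> {"fn": "arm_command", "kwargs": {
  "targets": [
    [-40,0,0,0,0],
    [-62,0,20,0,0],
    [-62,0,50,0,0],
    [-62,0,62,0,0],
    [-62,0,64,0,0]
  ]
}}

```text
t: 21.9
eef_pos: [571.8, -285.6, 5.9]
tcp_rot: [-3.141, 0.002, 0.06]
ft_force: [-10.5, 1.0, 13.8]
opening: 0.589
grip_force: 30.0
```

>>> {"fn": "arm_command", "kwargs": {
  "targets": [
    [0,0,0,0,0.72],
    [0,0,0,0,0.72],
    [0,0,-20,0,0.72],
    [-14,0,-20,0,0.72],
    [-14,0,-20,0,0.72]
  ]
}}

```text
t: 22.4
eef_pos: [558.2, -286.5, 27.4]
tcp_rot: [3.141, -0.001, 0.059]
ft_force: [-0.4, -0.8, -0.6]
opening: 0.721
grip_force: 0.0
```

>>> {"fn": "arm_command", "kwargs": {
  "targets": [
    [0,0,0,0,0],
    [0,0,0,0,0],
    [0,0,0,0,0],
    [0,0,0,0,0],
    [0,0,0,0,0]
  ]
}}

```text
t: 22.9
eef_pos: [558.9, -286.4, 26.5]
tcp_rot: [3.141, -0.0, 0.06]
ft_force: [1.4, 0.3, -0.9]
opening: 0.585
grip_force: 30.0
```

>>> {"fn": "arm_command", "kwargs": {
  "targets": [
    [0,0,-15,0,0],
    [0,0,-30,0,0],
    [0,0,-30,0,0]
  ]
}}

```text
t: 23.2
eef_pos: [559.4, -287.0, 59.4]
tcp_rot: [3.139, -0.003, 0.06]
ft_force: [0.0, -0.1, -2.8]
opening: 0.588
grip_force: 30.0
```

Run:
```python
from h import *
s=st(); print(s['moment']); c=snap('scene','sc9.png')
r=tilt(c,s['eef_pos'],s['tcp_rot'][2],b=98,a=39); print(r)
```

```text
t 23.2 pos [ 559.4 -287.    59.4] rot [ 3.139e+00 -3.000e-03  6.000e-02] F [ 0.  -0.1 -2.8] op 0.588 g 30.0
[-0.02036484  0.08237018 -0.00501208]
[(np.float64(0.853904282115869), -9, 0, 4), (np.float64(0.8500903070439494), 0, 0, 0), (np.float64(0.8408820023837902), -3, 0, 0), (np.float64(0.8383303938859494), 3, 0, 0), (np.float64(0.8362967504598406), -6, 0, 4)]
```

>>> {"fn": "arm_command", "kwargs": {
  "targets": [
    [0,0,15,0,0],
    [4,0,29,0,0],
    [10,0,30,0,0],
    [14,0,30,0,0],
    [16,0,30,0,0]
  ]
}}

```text
t: 23.75
eef_pos: [574.6, -285.1, 25.1]
tcp_rot: [-3.141, 0.001, 0.06]
ft_force: [0.2, -0.1, -3.3]
opening: 0.584
grip_force: 30.0
```

>>> {"fn": "arm_command", "kwargs": {
  "targets": [
    [2,0,0,0,0],
    [4,0,0,0,0],
    [4,0,0,0,0]
  ]
}}

```text
t: 24.05
eef_pos: [578.7, -285.1, 26.4]
tcp_rot: [-3.142, 0.0, 0.06]
ft_force: [-0.1, -0.4, -2.9]
opening: 0.587
grip_force: 30.0
```

>>> {"fn": "arm_command", "kwargs": {
  "targets": [
    [2,0,0,0,0],
    [4,0,0,0,0],
    [4,0,0,0,0]
  ]
}}

```text
t: 24.35
eef_pos: [582.8, -285.0, 26.7]
tcp_rot: [3.141, -0.0, 0.06]
ft_force: [0.1, -0.3, -3.1]
opening: 0.588
grip_force: 30.0
```

>>> {"fn": "arm_command", "kwargs": {
  "targets": [
    [2,0,0,0,0],
    [4,0,0,0,0],
    [4,0,0,0,0]
  ]
}}

```text
t: 24.65
eef_pos: [586.8, -284.7, 26.7]
tcp_rot: [3.141, -0.0, 0.06]
ft_force: [-0.1, 0.3, -3.0]
opening: 0.584
grip_force: 30.0
```

Run:
```python
from h import *
s=st()
c=snap('scene','sc10.png'); f=c['frame']
print(tilt(c,s['eef_pos'],s['tcp_rot'][2],b=98,a=39))
print(proj(c,corners(s['eef_pos'],.06,0,98,39)).round().tolist(), proj(c,corners(s['eef_pos'],.06,20,98,39)).round().tolist())
cv2.imwrite('pics/sc10c.png',cv2.resize(f[220:370,60:260],None,fx=4,fy=4,interpolation=cv2.INTER_CUBIC)[:,:,::-1])
```

```text
t 24.65 pos [ 586.8 -284.7   26.7] rot [ 3.141 -0.     0.06 ] F [-0.1  0.3 -3. ] op 0.584 g 30.0
[(np.float64(0.8352864583333334), -12, -4, 0), (np.float64(0.8213103904698875), -15, -4, 0), (np.float64(0.8131279303415941), -18, -4, 4), (np.float64(0.7993769470404984), -9, -4, 0), (np.float64(0.7986928104575164), -15, 0, 0)]
[[171.0, 324.0], [200.0, 314.0], [174.0, 340.0], [202.0, 330.0], [155.0, 296.0], [182.0, 287.0]] [[173.0, 336.0], [201.0, 326.0], [173.0, 347.0], [201.0, 337.0], [155.0, 296.0], [182.0, 287.0]]
```

View pics/sc10c.png

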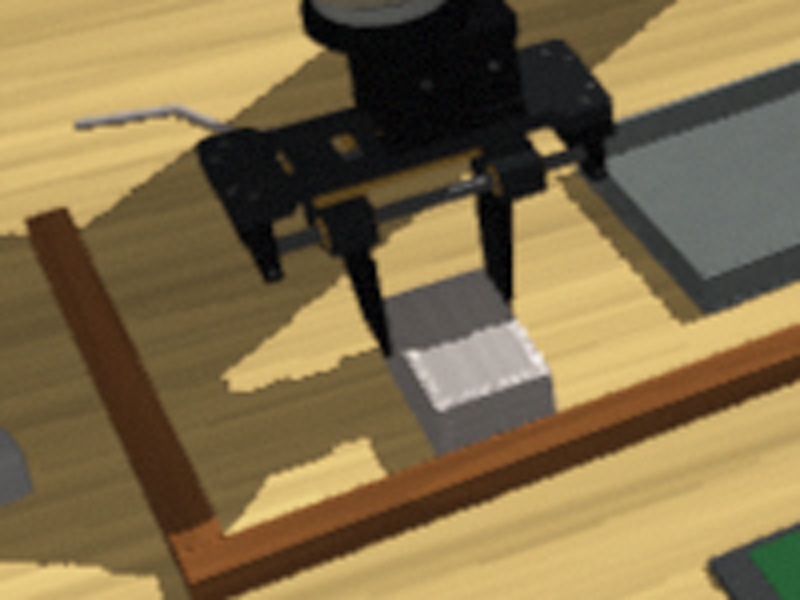

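>>> {"fn": "arm_command", "kwargs": {
  "targets": [
    [2,0,0,0,0],
    [4,0,0,0,0],
    [4,0,0,0,0]
  ]
}}

```text
t: 25.0
eef_pos: [587.7, -284.7, 26.5]
tcp_rot: [-3.14, 0.006, 0.06]
ft_force: [-15.6, -3.9, 5.4]
opening: 0.588
grip_force: 30.0
```

>>> {"fn": "arm_command", "kwargs": {
  "targets": [
    [2,0,0,0,0],
    [4,0,0,0,0],
    [4,0,0,0,0]
  ]
}}

```text
t: 25.3
eef_pos: [589.6, -284.9, 26.4]
tcp_rot: [-3.139, 0.01, 0.06]
ft_force: [-27.3, -7.6, 9.6]
opening: 0.585
grip_force: 30.0
```

>>> {"fn": "arm_command", "kwargs": {
  "targets": [
    [2,0,0,0,0],
    [2,0,0,0,0]
  ]
}}

```text
t: 25.5
eef_pos: [591.2, -284.7, 26.3]
tcp_rot: [-3.139, 0.011, 0.061]
ft_force: [-30.8, -8.2, 9.8]
opening: 0.586
grip_force: 30.0
```

>>> {"fn": "arm_command", "kwargs": {
  "targets": [
    [0,0,-3,0,0],
    [1,0,-6,0,0],
    [2,0,-9,0,0],
    [3,0,-12,0,0]
  ]
}}

```text
t: 25.9
eef_pos: [598.1, -284.0, 38.2]
tcp_rot: [-3.14, 0.003, 0.06]
ft_force: [-3.8, -1.2, -4.8]
opening: 0.585
grip_force: 30.0
```

Run:
```python
from h import *
s=st()
c=snap('scene','sc11.png')
f=c['frame'][270:345,150:215].astype(int); g=f.sum(2)//3
# column trace of brightness, to find back-end edge (bright->dim) 
for x in (175,182,190): print(x,[int(c['frame'][y,x].mean()) for y in range(290,340,2)])
for ph in(0,10,20,30): print(ph,proj(c,corners(s['eef_pos'],.06,ph,94,39)).round().tolist()[:4])
```

```text
t 25.9 pos [ 598.1 -284.    38.2] rot [-3.14e+00  3.00e-03  6.00e-02] F [-3.8 -1.2 -4.8] op 0.585 g 30.0
175 [88, 89, 93, 92, 91, 90, 87, 87, 154, 179, 177, 177, 173, 172, 172, 211, 150, 86, 84, 87, 84, 54, 77, 83, 91]
182 [90, 91, 92, 95, 92, 91, 109, 176, 179, 180, 180, 176, 171, 174, 211, 101, 83, 84, 88, 81, 70, 77, 88, 88, 48]
190 [136, 141, 178, 171, 152, 148, 188, 197, 176, 178, 179, 181, 184, 187, 85, 86, 84, 86, 67, 80, 84, 89, 76, 45, 46]
0 [[172.0, 321.0], [201.0, 311.0], [175.0, 338.0], [203.0, 328.0]]
10 [[173.0, 328.0], [202.0, 318.0], [174.0, 342.0], [203.0, 332.0]]
20 [[173.0, 333.0], [202.0, 323.0], [173.0, 344.0], [201.0, 334.0]]
30 [[173.0, 337.0], [201.0, 327.0], [172.0, 345.0], [200.0, 335.0]]
```

>>> {"fn": "arm_command", "kwargs": {
  "targets": [
    [-15,0,0,0,0],
    [-15,0,10,0,0],
    [-15,0,10,0,0.57],
    [-15,0,10,0,0.57],
    [-15,0,10,0,0.57]
  ]
}}

```text
t: 26.45
eef_pos: [585.0, -284.8, 28.6]
tcp_rot: [3.141, -0.0, 0.06]
ft_force: [0.1, 0.7, -2.9]
opening: 0.584
grip_force: 30.0
```

>>> {"fn": "arm_command", "kwargs": {
  "targets": [
    [0,0,0,0,0.58],
    [0,0,0,0,0.58]
  ]
}}

```text
t: 26.65
eef_pos: [584.7, -284.7, 28.6]
tcp_rot: [3.141, -0.0, 0.06]
ft_force: [-1.2, -1.1, -3.3]
opening: 0.591
grip_force: 30.0
```

>>> {"fn": "arm_command", "kwargs": {
  "targets": [
    [0,0,0,0,0.585],
    [0,0,0,0,0.585]
  ]
}}

```text
t: 26.85
eef_pos: [584.6, -284.8, 28.6]
tcp_rot: [3.142, -0.0, 0.06]
ft_force: [-0.2, 0.1, -2.8]
opening: 0.587
grip_force: 27.8
```

>>> {"fn": "arm_command", "kwargs": {
  "targets": [
    [0,0,0,0,0.59],
    [0,0,0,0,0.59]
  ]
}}

```text
t: 27.05
eef_pos: [584.7, -284.9, 28.9]
tcp_rot: [3.141, -0.0, 0.06]
ft_force: [0.7, 1.1, -0.8]
opening: 0.587
grip_force: 0.2
```

>>> {"fn": "arm_command", "kwargs": {
  "targets": [
    [0,0,3,0,0.6],
    [0,0,3,0,0.588],
    [0,0,3,0,0.588],
    [0,0,3,0,0.588]
  ]
}}

```text
t: 27.45
eef_pos: [584.6, -284.9, 25.6]
tcp_rot: [3.141, -0.0, 0.06]
ft_force: [-0.7, -0.4, -1.8]
opening: 0.59
grip_force: 4.4
```

>>> {"fn": "arm_command", "kwargs": {
  "targets": [
    [-4,0,-8,0,0.588],
    [-4,0,-16,0,0.588],
    [-4,0,-24,0,0.588],
    [-4,0,-32,0,0.588],
    [-4,0,-40,0,0.588]
  ]
}}

```text
t: 27.95
eef_pos: [580.6, -285.1, 66.6]
tcp_rot: [3.141, -0.0, 0.06]
ft_force: [0.1, 1.0, -2.9]
opening: 0.59
grip_force: 4.3
```

>>> {"fn": "arm_command", "kwargs": {
  "targets": [
    [0,0,-10,0,0.588],
    [0,0,-20,0,0.588],
    [0,0,-30,0,0.588],
    [0,0,-40,0,0.588],
    [0,0,-40,0,0.588]
  ]
}}

```text
t: 28.45
eef_pos: [581.1, -285.4, 107.4]
tcp_rot: [3.14, -0.002, 0.06]
ft_force: [0.7, -0.2, -2.1]
opening: 0.591
grip_force: 4.2
```

```bash
cat >> h.py <<'E'
def edgefit(s,c,b,a,sgn=1):
    print(tilt(c,s['eef_pos'],s['tcp_rot'][2],b,a,sgn))
E
python3 - <<'E'
from h import *
s=st(); print(np.round(s['moment'],3)); c=snap('scene','sc12.png'); edgefit(s,c,94,36)
E
```

```text
t 28.45 pos [ 581.1 -285.4  107.4] rot [ 3.14e+00 -2.00e-03  6.00e-02] F [ 0.7 -0.2 -2.1] op 0.591 g 4.2
[ 0.057 -0.009  0.026]
[(np.float64(0.8422535211267606), 99, 8, 8), (np.float64(0.840771349862259), 60, 0, -4), (np.float64(0.8397155361050328), 54, 0, -4), (np.float64(0.8359587180879956), 72, 0, 0), (np.float64(0.8353326063249727), 90, 4, 4)]
```

>>> {"fn": "arm_command", "kwargs": {
  "targets": [
    [0,0,0,0,0],
    [0,0,0,0,0],
    [0,0,-40,0,0],
    [0,0,-80,0,0],
    [0,0,-100,0,0]
  ]
}}

```text
t: 29.0
eef_pos: [581.2, -285.4, 208.5]
tcp_rot: [3.14, -0.003, 0.06]
ft_force: [0.9, -0.7, -3.8]
opening: 0.586
grip_force: 30.0
```

>>> {"fn": "arm_command", "kwargs": {
  "targets": [
    [-3,-35,0,0,0],
    [-5,-75,0,0,0],
    [-7,-115,0,0,0],
    [-8,-155,0,0,0],
    [-9,-188,0,0,0]
  ]
}}

```text
t: 29.5
eef_pos: [559.7, -96.0, 205.3]
tcp_rot: [-3.141, 0.001, 0.06]
ft_force: [0.3, -0.4, -2.5]
opening: 0.588
grip_force: 30.0
```

>>> {"fn": "arm_command", "kwargs": {
  "targets": [
    [-3,-40,0,0,0],
    [-5,-80,0,0,0],
    [-7,-120,0,0,0],
    [-8,-160,0,0,0],
    [-8,-188,0,0,0]
  ]
}}

```text
t: 30.0
eef_pos: [540.4, 91.5, 205.3]
tcp_rot: [-3.141, 0.001, 0.061]
ft_force: [-1.4, -0.3, -3.5]
opening: 0.587
grip_force: 30.0
```

>>> {"fn": "arm_command", "kwargs": {
  "targets": [
    [-3,-40,0,0,0],
    [-5,-80,0,0,0],
    [-7,-120,0,0,0],
    [-8,-160,0,0,0],
    [-8,-188,0,0,0]
  ]
}}

```text
t: 30.5
eef_pos: [521.2, 278.7, 205.2]
tcp_rot: [3.142, 0.001, 0.061]
ft_force: [0.7, -0.3, -3.5]
opening: 0.588
grip_force: 30.0
```

>>> {"fn": "arm_command", "kwargs": {
  "targets": [
    [0,0,0,-40,0],
    [0,0,0,-40,0],
    [0,0,0,-40,0],
    [0,0,0,-40,0],
    [0,0,0,-40,0]
  ]
}}

```text
t: 31.0
eef_pos: [521.7, 276.4, 205.1]
tcp_rot: [-3.141, 0.001, 0.764]
ft_force: [0.1, 1.3, -2.9]
opening: 0.591
grip_force: 30.0
```

>>> {"fn": "arm_command", "kwargs": {
  "targets": [
    [0,0,0,-40,0],
    [0,0,0,-40,0],
    [0,0,0,-40,0],
    [0,0,0,-40,0],
    [0,0,0,-40,0]
  ]
}}

```text
t: 31.5
eef_pos: [521.7, 276.4, 205.1]
tcp_rot: [-3.141, 0.0, 1.462]
ft_force: [-0.3, 0.6, -2.3]
opening: 0.59
grip_force: 30.0
```

>>> {"fn": "arm_command", "kwargs": {
  "targets": [
    [0,0,0,-39,0],
    [0,0,0,-39,0],
    [0,0,0,-39,0],
    [0,0,0,-39,0],
    [0,0,0,-39,0]
  ]
}}

```text
t: 32.0
eef_pos: [521.7, 276.4, 205.1]
tcp_rot: [-3.141, -0.0, 2.142]
ft_force: [0.5, -0.8, -2.4]
opening: 0.587
grip_force: 30.0
```

Run:
```python
from h import *
s=st(); print(np.round(s['moment'],3)); c=snap('scene','sc13.png'); edgefit(s,c,92,36)
print(rel((521,277)))
```

```text
t 32.0 pos [521.7 276.4 205.1] rot [-3.141 -0.     2.142] F [ 0.5 -0.8 -2.4] op 0.587 g 30.0
[ 0.03  -0.102  0.028]
[(np.float64(0.6566844919786097), 36, -4, 4), (np.float64(0.6426364572605562), 39, -4, 4), (np.float64(0.6278563656147987), 33, -4, 4), (np.float64(0.6235177865612648), 42, -4, 4), (np.float64(0.6204128440366973), 27, -4, 4)]
[ 1.  -0.3  0. ]
```

>>> {"fn": "arm_command", "kwargs": {
  "targets": [
    [0,0,40,0,0],
    [0,0,75,0,0],
    [0,0,88,0,0],
    [0,0,92,0,0],
    [0,0,92,0,0]
  ]
}}

```text
t: 32.55
eef_pos: [522.3, 276.6, 114.0]
tcp_rot: [3.141, 0.0, 2.136]
ft_force: [0.4, 0.4, -3.5]
opening: 0.586
grip_force: 30.0
```

>>> {"fn": "arm_command", "kwargs": {
  "targets": [
    [0,0,2,0,0],
    [0,0,4,0,0],
    [0,0,4,0,0]
  ]
}}

```text
t: 32.85
eef_pos: [522.1, 276.5, 110.2]
tcp_rot: [3.141, 0.0, 2.137]
ft_force: [0.2, 0.2, -3.6]
opening: 0.586
grip_force: 30.0
```

>>> {"fn": "arm_command", "kwargs": {
  "targets": [
    [0,0,2,0,0],
    [0,0,4,0,0],
    [0,0,4,0,0]
  ]
}}

```text
t: 33.15
eef_pos: [521.8, 276.4, 105.4]
tcp_rot: [-3.141, 0.0, 2.137]
ft_force: [0.9, 0.3, -3.8]
opening: 0.583
grip_force: 30.0
```

>>> {"fn": "arm_command", "kwargs": {
  "targets": [
    [0,0,2,0,0],
    [0,0,4,0,0],
    [0,0,4,0,0]
  ]
}}

```text
t: 33.45
eef_pos: [521.8, 276.4, 101.2]
tcp_rot: [-3.141, -0.0, 2.137]
ft_force: [-0.7, 0.6, -2.4]
opening: 0.589
grip_force: 30.0
```

>>> {"fn": "arm_command", "kwargs": {
  "targets": [
    [0,0,2,0,0],
    [0,0,3,0,0],
    [0,0,3,0,0]
  ]
}}

```text
t: 33.75
eef_pos: [521.8, 276.4, 98.4]
tcp_rot: [-3.141, 0.0, 2.137]
ft_force: [0.3, -0.1, -2.5]
opening: 0.585
grip_force: 30.0
```

>>> {"fn": "arm_command", "kwargs": {
  "targets": [
    [0,0,2,0,0],
    [0,0,3,0,0],
    [0,0,3,0,0]
  ]
}}

```text
t: 34.05
eef_pos: [521.9, 276.4, 95.4]
tcp_rot: [-3.141, 0.0, 2.137]
ft_force: [-0.3, 0.5, -2.8]
opening: 0.588
grip_force: 30.0
```

>>> {"fn": "arm_command", "kwargs": {
  "targets": [
    [0,0,2,0,0],
    [0,0,3,0,0],
    [0,0,3,0,0]
  ]
}}

```text
t: 34.35
eef_pos: [521.8, 276.4, 92.4]
tcp_rot: [-3.141, 0.0, 2.137]
ft_force: [-0.3, 0.1, -2.4]
opening: 0.584
grip_force: 30.0
```

Run:
```python
from h import *
s=st(); c=snap('scene','sc14.png'); bg=load('sc11.png')['frame'].astype(int)
f=c['frame'].astype(int); d=np.abs(f-bg).sum(2)>40
sat=f.max(2)-f.min(2); m=(d&(sat<30)&(f.max(2)>70))
yaw=s['tcp_rot'][2]; P=np.array(s['eef_pos'])
for ph in range(0,100,10):
    q=proj(c,corners(P,yaw,ph,92,39)); print(ph,q.round().astype(int).tolist()[:6])
x0,y0=np.array(proj(c,[P])[0]).astype(int); print('tcp px',x0,y0)
cr=m[y0-30:y0+60,x0-45:x0+45]
for r in range(0,90,3): print(y0-30+r,''.join('#' if v else '.' for v in cr[r,::2]))
print('col origin',x0-45)
```

```text
t 34.35 pos [521.8 276.4  92.4] rot [-3.141  0.     2.137] F [-0.3  0.1 -2.4] op 0.584 g 30.0
0 [[419, 174], [398, 169], [417, 189], [396, 184], [403, 190], [381, 185]]
10 [[418, 180], [397, 175], [415, 196], [395, 190], [403, 190], [381, 184]]
20 [[417, 187], [396, 181], [413, 202], [393, 197], [403, 189], [381, 184]]
30 [[415, 193], [394, 188], [411, 209], [390, 203], [403, 189], [381, 184]]
40 [[413, 199], [393, 194], [408, 214], [388, 209], [403, 189], [381, 183]]
50 [[411, 205], [390, 200], [405, 220], [385, 214], [403, 189], [382, 183]]
60 [[409, 211], [388, 205], [403, 224], [382, 218], [403, 188], [382, 183]]
70 [[406, 216], [385, 210], [400, 227], [379, 221], [404, 188], [382, 183]]
80 [[404, 220], [383, 214], [397, 230], [376, 224], [404, 188], [382, 183]]
90 [[401, 223], [380, 218], [394, 231], [373, 225], [404, 188], [382, 183]]
tcp px 392 194
164 ...................#.........................
167 .............................................
170 .............................................
173 .............................................
176 ............................
[... 582 characters left out ...]
..............#.#####..............
215 ...........................###...............
218 ............................##...............
221 .............................................
224 .............................................
227 .............................................
230 .............................................
233 .............................................
236 .............................................
239 .............................................
242 .............................................
245 .............................................
248 .............................................
251 .............................................
col origin 347
```

>>> {"fn": "arm_command", "kwargs": {
  "targets": [
    [0,0,-25,0,0],
    [0,0,-25,0,0.588],
    [0,0,-25,0,0.588],
    [0,0,-40,0,0.588],
    [0,0,-25,0,0.588]
  ]
}}

```text
t: 34.9
eef_pos: [523.0, 276.9, 119.3]
tcp_rot: [3.137, 0.001, 2.137]
ft_force: [0.6, -0.5, -3.7]
opening: 0.581
grip_force: 30.0
```

>>> {"fn": "arm_command", "kwargs": {
  "targets": [
    [0,0,-15,0,0.588],
    [0,0,0,0,0.588],
    [0,0,-15,0,0.588],
    [0,0,0,0,0.588],
    [0,0,0,0,0.588]
  ]
}}

```text
t: 35.4
eef_pos: [520.9, 276.0, 115.5]
tcp_rot: [-3.138, -0.001, 2.137]
ft_force: [-0.3, 0.1, -2.7]
opening: 0.591
grip_force: 4.2
```

```bash
cat >> h.py <<'E'
def asc(name='scene',bgf='sc11.png',up=30,dn=70,w=45,out='tmp.png',lo=70):
    s=st(); c=snap(name,out); bg=load(bgf)['frame'].astype(int)
    f=c['frame'].astype(int); d=np.abs(f-bg).sum(2)>40
    m=(d&(f.max(2)-f.min(2)<30)&(f.max(2)>lo))
    P=np.array(s['eef_pos']); x0,y0=proj(c,[P])[0].astype(int)
    for r in range(-up,dn,3): print(y0+r,''.join('#' if v else '.' for v in m[y0+r,x0-w:x0+w:2]))
    print('cols from',x0-w); return s,c
E
python3 - <<'E'
from h import *
s,c=asc(up=10,dn=60,out='sc15.png'); print(np.round(s['moment'],3))
for ph in range(30,100,10): print(ph,proj(c,corners(s['eef_pos'],s['tcp_rot'][2],ph,92,44)).round().astype(int).tolist()[:4])
E
```

```text
t 35.4 pos [520.9 276.  115.5] rot [-3.138e+00 -1.000e-03  2.137e+00] F [-0.3  0.1 -2.7] op 0.591 g 4.2
175 ##..#........................................
178 .................###.........................
181 ................###########..................
184 ................############.................
187 ...............#############.................
190 ...............#############.................
193 ...............#.##############..............
196 .......................########............#.
199 .........................######...........##.
202 .................#....#########..............
205 ..................#........###...............
208 .........#.................###...............
211 ............................#................
214 .............................................
217 .............................................
220 .............................................
223 .............................................
226 .............................................
229 .............................................
232 .............................................
235 .............................................
238 .............................................
241 .............................................
244 .............................................
cols from 347
[-0.006 -0.13   0.008]
30 [[415, 186], [394, 181], [411, 202], [390, 197]]
40 [[413, 193], [392, 187], [408, 208], [387, 202]]
50 [[411, 199], [390, 193], [405, 213], [384, 207]]
60 [[408, 204], [387, 198], [402, 217], [381, 211]]
70 [[406, 209], [385, 203], [399, 220], [378, 215]]
80 [[403, 213], [382, 207], [396, 222], [375, 217]]
90 [[400, 216], [379, 210], [394, 223], [372, 217]]
```

>>> {"fn": "arm_command", "kwargs": {
  "targets": [
    [0,0,12,0,0.588],
    [0,0,22,0,0.588],
    [0,0,26,0,0.588],
    [0,0,28,0,0.588],
    [0,0,28,0,0.588]
  ]
}}

```text
t: 35.95
eef_pos: [521.9, 276.4, 89.3]
tcp_rot: [-3.141, 0.0, 2.137]
ft_force: [0.1, -0.2, -3.1]
opening: 0.588
grip_force: 4.2
```

>>> {"fn": "arm_command", "kwargs": {
  "targets": [
    [5,0,0,0,0.588],
    [10,0,0,0,0.588],
    [15,0,0,0,0.588],
    [20,0,-1,0,0.588],
    [25,0,-2,0,0.588]
  ]
}}

```text
t: 36.45
eef_pos: [508.2, 298.0, 91.8]
tcp_rot: [3.141, 0.0, 2.137]
ft_force: [0.3, 0.5, -3.1]
opening: 0.589
grip_force: 4.1
```

Run:
```python
from h import *
s,c=asc(up=10,dn=60,out='sc16.png')
for ph in range(30,100,10): print(ph,proj(c,corners(s['eef_pos'],s['tcp_rot'][2],ph,92,44)).round().astype(int).tolist()[:4])
```

```text
t 36.45 pos [508.2 298.   91.8] rot [3.141 0.    2.137] F [ 0.3  0.5 -3.1] op 0.589 g 4.1
180 #######......................................
183 .....#...........####........................
186 ....##..........###########..................
189 ....#...........############.................
192 ...............#############.................
195 ...............#############.#...........####
198 ...............#..############..........#.###
201 ........................#######............##
204 .........................######..............
207 .......#.........#....#########..............
210 ...........................###...............
213 ...........................###...............
216 ............................#................
219 .............................................
222 .............................................
225 .............................................
228 .............................................
231 .............................................
234 .............................................
237 .............................................
240 .............................................
243 .............................................
246 .............................................
249 .............................................
cols from 351
30 [[419, 191], [398, 186], [414, 206], [394, 201]]
40 [[417, 197], [396, 192], [412, 212], [391, 207]]
50 [[414, 203], [394, 197], [409, 217], [388, 211]]
60 [[412, 208], [392, 203], [406, 221], [385, 215]]
70 [[410, 213], [389, 207], [403, 224], [382, 219]]
80 [[407, 217], [386, 211], [400, 226], [379, 220]]
90 [[404, 220], [383, 214], [398, 227], [377, 221]]
```

>>> {"fn": "arm_command", "kwargs": {
  "targets": [
    [-15,0,0,0,0.588],
    [-30,0,0,0,0.588],
    [-30,0,3,0,0.588],
    [-30,0,6,0,0.588],
    [-30,0,6,0,0.588]
  ]
}}

```text
t: 37.0
eef_pos: [524.9, 271.9, 85.5]
tcp_rot: [3.141, 0.0, 2.136]
ft_force: [-0.4, -0.2, -1.2]
opening: 0.591
grip_force: 4.1
```

>>> {"fn": "arm_command", "kwargs": {
  "targets": [
    [0,0,1,0,0.588],
    [0,0,3,0,0.588],
    [0,0,3,0,0.588]
  ]
}}

```text
t: 37.3
eef_pos: [524.7, 272.4, 83.0]
tcp_rot: [3.141, 0.0, 2.137]
ft_force: [0.1, -0.7, 4.7]
opening: 0.586
grip_force: 4.2
```

>>> {"fn": "arm_command", "kwargs": {
  "targets": [
    [0,0,1,0,0.588],
    [0,0,3,0,0.588],
    [0,0,3,0,0.588]
  ]
}}

```text
t: 37.6
eef_pos: [524.7, 272.5, 80.0]
tcp_rot: [3.141, 0.0, 2.137]
ft_force: [0.2, -1.4, 4.9]
opening: 0.586
grip_force: 4.3
```

>>> {"fn": "arm_command", "kwargs": {
  "targets": [
    [0,0,1,0,0.588],
    [0,0,3,0,0.588],
    [0,0,3,0,0.588]
  ]
}}

```text
t: 37.9
eef_pos: [524.7, 272.4, 77.0]
tcp_rot: [3.141, 0.0, 2.137]
ft_force: [-0.1, -1.3, 3.6]
opening: 0.589
grip_force: 4.3
```

>>> {"fn": "arm_command", "kwargs": {
  "targets": [
    [4,0,0,0,0.588],
    [8,0,-2,0,0.588],
    [12,0,-4,0,0.588],
    [16,0,-6,0,0.588],
    [20,0,-8,0,0.588]
  ]
}}

```text
t: 38.4
eef_pos: [513.4, 289.5, 84.5]
tcp_rot: [-3.141, -0.0, 2.137]
ft_force: [-0.2, -1.4, -3.5]
opening: 0.591
grip_force: 4.3
```

>>> {"fn": "arm_command", "kwargs": {
  "targets": [
    [4,0,-1,0,0.588],
    [8,0,-2,0,0.588],
    [12,0,-3,0,0.588],
    [16,0,-4,0,0.588],
    [20,0,-4,0,0.588]
  ]
}}

```text
t: 38.9
eef_pos: [503.0, 306.3, 88.7]
tcp_rot: [3.141, 0.0, 2.137]
ft_force: [-0.1, 0.6, -3.4]
opening: 0.589
grip_force: 4.3
```

Run:
```python
from h import *
s,c=asc(up=10,dn=60,out='sc17.png')
for ph in range(0,100,10): print(ph,proj(c,corners(s['eef_pos'],s['tcp_rot'][2],ph,92,44)).round().astype(int).tolist()[:4])
```

```text
t 38.9 pos [503.  306.3  88.7] rot [3.141 0.    2.137] F [-0.1  0.6 -3.4] op 0.589 g 4.3
179 #######..........###.........................
182 ..####..........##########...................
185 ...###..........############.................
188 ...###.........#############.................
191 .#..#.........##############.................
194 ...##.............##########..............##.
197 ...##..........#.....#.#######........##..##.
200 ...##..................#######...........####
203 ...#............#........#####...............
206 .....................#########...............
209 ......#..................####................
212 ..........................###................
215 .............................................
218 .............................................
221 .............................................
224 .............................................
227 .............................................
230 .............................................
233 .............................................
236 .............................................
239 .............................................
242 .............................................
245 .............................................
248 .............................................
cols from 353
0 [[424, 172], [403, 167], [422, 186], [402, 181]]
10 [[423, 178], [402, 173], [420, 193], [400, 188]]
20 [[422, 184], [401, 179], [418, 200], [398, 194]]
30 [[420, 190], [400, 185], [416, 206], [395, 201]]
40 [[418, 197], [398, 191], [413, 211], [393, 206]]
50 [[416, 202], [395, 197], [410, 216], [390, 211]]
60 [[414, 208], [393, 202], [407, 221], [387, 215]]
70 [[411, 212], [390, 207], [405, 224], [384, 218]]
80 [[408, 216], [388, 211], [402, 226], [381, 220]]
90 [[406, 219], [385, 214], [399, 227], [378, 221]]
```

>>> {"fn": "arm_command", "kwargs": {
  "targets": [
    [-20,0,0,0,0.588],
    [-38,0,0,0,0.588],
    [-38,0,5,0,0.588],
    [-38,0,8,0,0.588],
    [-38,0,8,0,0.588]
  ]
}}

```text
t: 39.45
eef_pos: [522.9, 274.2, 79.9]
tcp_rot: [-3.14, -0.0, 2.137]
ft_force: [0.7, -0.1, -2.7]
opening: 0.586
grip_force: 4.3
```

>>> {"fn": "arm_command", "kwargs": {
  "targets": [
    [0,0,1,0,0.587],
    [0,0,2,0,0.587],
    [0,0,2,0,0.587]
  ]
}}

```text
t: 39.75
eef_pos: [523.3, 274.2, 78.5]
tcp_rot: [-3.141, 0.0, 2.137]
ft_force: [0.4, -0.1, -2.9]
opening: 0.586
grip_force: 9.1
```

>>> {"fn": "arm_command", "kwargs": {
  "targets": [
    [0,0,1,0,0.587],
    [0,0,2,0,0.587],
    [0,0,2,0,0.587]
  ]
}}

```text
t: 40.05
eef_pos: [523.7, 273.9, 77.2]
tcp_rot: [3.141, 0.0, 2.137]
ft_force: [-0.4, -1.0, 4.9]
opening: 0.585
grip_force: 9.0
```

>>> {"fn": "arm_command", "kwargs": {
  "targets": [
    [4,0,0,0,0.587],
    [8,0,0,0,0.587],
    [12,0,0,0,0.587]
  ]
}}

```text
t: 40.35
eef_pos: [517.1, 284.3, 76.8]
tcp_rot: [3.141, 0.0, 2.137]
ft_force: [0.4, -0.4, 2.2]
opening: 0.59
grip_force: 9.0
```

>>> {"fn": "arm_command", "kwargs": {
  "targets": [
    [4,0,0,0,0.587],
    [8,0,0,0,0.587],
    [12,0,0,0,0.587]
  ]
}}

```text
t: 40.65
eef_pos: [510.3, 294.5, 76.3]
tcp_rot: [-3.141, 0.0, 2.137]
ft_force: [0.6, -1.8, -1.0]
opening: 0.59
grip_force: 9.0
```

Run:
```python
from h import *
s,c=asc(up=10,dn=60,out='sc18.png')
for ph in range(30,100,10): print(ph,proj(c,corners(s['eef_pos'],s['tcp_rot'][2],ph,92,44)).round().astype(int).tolist()[:4])
```

```text
t 40.65 pos [510.3 294.5  76.3] rot [-3.141  0.     2.137] F [ 0.6 -1.8 -1. ] op 0.59 g 9.0
186 .....##.#........######......................
189 .....#..#.......############.................
192 ....##..#......#############.................
195 ....#.........##############.............#.##
198 ...................#########............#..#.
201 ....................##..####................#
204 ...............#....#########................
207 ........#...........#########................
210 .....................########................
213 ..........................###................
216 ....................##...####................
219 .........................####................
222 ...................#.....###.................
225 .........................##..................
228 .............................................
231 .............................................
234 .............................................
237 .............................................
240 .............................................
243 .............................................
246 .............................................
249 .............................................
252 ...........................#.................
255 .............................................
cols from 350
30 [[417, 197], [397, 192], [413, 212], [393, 207]]
40 [[415, 203], [395, 198], [410, 218], [390, 213]]
50 [[413, 209], [393, 204], [408, 223], [387, 217]]
60 [[411, 214], [390, 209], [405, 227], [384, 222]]
70 [[408, 219], [388, 213], [402, 230], [381, 225]]
80 [[406, 223], [385, 217], [399, 233], [378, 227]]
90 [[403, 226], [382, 220], [396, 234], [375, 227]]
```

>>> {"fn": "arm_command", "kwargs": {
  "targets": [
    [4,0,1.5,0,0.587],
    [8,0,2,0,0.587],
    [12,0,2,0,0.587]
  ]
}}

```text
t: 41.0
eef_pos: [504.0, 304.4, 74.4]
tcp_rot: [-3.141, 0.0, 2.137]
ft_force: [1.0, -1.4, -1.8]
opening: 0.586
grip_force: 9.0
```

>>> {"fn": "arm_command", "kwargs": {
  "targets": [
    [4,0,1,0,0.587],
    [8,0,2,0,0.587],
    [12,0,3,0,0.587]
  ]
}}

```text
t: 41.3
eef_pos: [497.6, 314.7, 71.4]
tcp_rot: [-3.141, 0.0, 2.137]
ft_force: [0.2, -1.0, -0.8]
opening: 0.586
grip_force: 8.7
```

>>> {"fn": "arm_command", "kwargs": {
  "targets": [
    [4,0,2,0,0.587],
    [8,0,3,0,0.587],
    [10,0,5,0,0.587]
  ]
}}

```text
t: 41.6
eef_pos: [492.1, 323.4, 66.9]
tcp_rot: [3.141, -0.0, 2.137]
ft_force: [-3.3, -2.1, 13.6]
opening: 0.584
grip_force: 8.6
```

Run:
```python
from h import *
s,c=asc(up=10,dn=60,out='sc19.png')
for ph in range(50,100,10): print(ph,proj(c,corners(s['eef_pos'],s['tcp_rot'][2],ph,92,44)).round().astype(int).tolist()[:4])
```

```text
t 41.6 pos [492.1 323.4  66.9] rot [ 3.141 -0.     2.137] F [-3.3 -2.1 13.6] op 0.584 g 8.6
184 ..####..........############.................
187 ..####.........#############.................
190 ..####.........#....########.................
193 ..####.........#...###...###............#....
196 ..####.........#...#########..........#####.#
199 ..####.............#########.........####..##
202 ..####.............#########...............##
205 ..####.............#########.................
208 ..####.............#########.................
211 .####...............########.................
214 ..#...........#..........##..................
217 ..............#.....#...####.................
220 ...............#........###..................
223 ....................##..#....................
226 .............................................
229 .............................................
232 .............................................
235 .............................................
238 .............................................
241 ...................#.........................
244 .............................................
247 .............................................
250 .............................................
253 .......................#.....................
cols from 355
50 [[418, 206], [398, 201], [413, 220], [393, 215]]
60 [[416, 212], [396, 206], [410, 224], [390, 219]]
70 [[413, 216], [393, 211], [407, 228], [387, 222]]
80 [[411, 220], [391, 215], [404, 230], [384, 224]]
90 [[408, 223], [388, 218], [402, 230], [381, 225]]
```

>>> {"fn": "arm_command", "kwargs": {
  "targets": [
    [0,0,0,0,0.62],
    [0,0,0,0,0.72],
    [0,0,0,0,0.75],
    [0,0,0,0,0.75]
  ]
}}

```text
t: 42.05
eef_pos: [492.4, 322.8, 66.5]
tcp_rot: [-3.141, 0.0, 2.137]
ft_force: [1.2, 0.3, -0.4]
opening: 0.746
grip_force: 0.0
```

>>> {"fn": "arm_command", "kwargs": {
  "targets": [
    [0,0,-20,0,0.75],
    [0,0,-60,0,0.75],
    [0,0,-100,0,0.75],
    [0,0,-140,0,0.75],
    [0,0,-170,0,1]
  ]
}}

```text
t: 42.55
eef_pos: [492.6, 322.9, 239.2]
tcp_rot: [3.14, 0.0, 2.137]
ft_force: [0.7, -0.4, -0.2]
opening: 0.789
grip_force: 0.0
```

>>> {"fn": "arm_command", "kwargs": {
  "targets": [
    [-50,0,0,0,1],
    [-100,0,0,0,1],
    [-150,0,0,0,1],
    [-200,0,0,0,1],
    [-240,0,0,0,1]
  ]
}}

```text
t: 43.05
eef_pos: [622.2, 117.7, 236.5]
tcp_rot: [-3.142, 0.0, 2.136]
ft_force: [-0.1, -0.4, 0.1]
opening: 0.995
grip_force: 0.0
```

```bash
cat >> h.py <<'E'
def tops(out='t.png'):
    "bright mould tops seen by top camera"
    c=snap('top',out); f=c['frame'].astype(int); m=((f.min(2)>140)&(f.max(2)-f.min(2)<35)).astype(np.uint8)
    m[:, :185]=0; m[:205]=0; m[345:]=0; m[:,420:]=0
    n,l,stt,ce=cv2.connectedComponentsWithStats(m)
    for i in range(1,n):
        if stt[i,4]>60:
            r=cv2.minAreaRect(np.argwhere(l==i)[:,::-1].astype(np.float32)); b=cv2.boxPoints(r)
            w=w2(c,b,106); e=[w[1]-w[0],w[2]-w[1]]; L=[np.hypot(*k) for k in e]; k=e[int(np.argmax(L))]
            print('area',stt[i,4],'px',np.round(r[0],1),'xy@106',w.mean(0).round(1),'sides',np.round(L,0),'long dir',round(np.degrees(np.arctan2(k[1],k[0]))%180,1))
    return c
E
python3 - <<'E'
from h import *
st(); tops('top3.png'); asc(bgf='sc11.png',up=0,dn=1,out='sc20.png')
E
```

```text
t 43.05 pos [622.2 117.7 236.5] rot [-3.142  0.     2.136] F [-0.1 -0.4  0.1] op 0.995 g 0.0
area 294 px [205.1 233.7] xy@106 [608.6 353.4] sides [39. 57.] long dir 23.8
area 299 px [221.7 271.6] xy@106 [506.6 304.2] sides [40. 56.] long dir 32.7
area 317 px [324.8 283.6] xy@106 [480.4  24.8] sides [34. 70.] long dir 6.4
area 177 px [242.2 305.6] xy@106 [416.1 245.8] sides [65. 31.] long dir 176.8
t 43.1 pos [624.7 113.6 236.2] rot [3.141e+00 2.000e-03 2.133e+00] F [-0.7 -4.1  0.3] op 1.001 g 0.0
169 .............................................
cols from 311
```

>>> {"fn": "arm_command", "kwargs": {
  "targets": [
    [40,-20,0,0,1],
    [80,-40,0,0,1],
    [106,-57,0,0,1],
    [106,-57,0,0,1]
  ]
}}

```text
t: 43.55
eef_pos: [512.9, 180.9, 237.0]
tcp_rot: [-3.141, -0.001, 2.139]
ft_force: [0.1, 0.9, -0.2]
opening: 1.001
grip_force: 0.0
```

>>> {"fn": "arm_command", "kwargs": {
  "targets": [
    [40,-20,0,0,1],
    [80,-40,0,0,1],
    [106,-57,0,0,1],
    [106,-57,0,7.4,1],
    [106,-57,0,7.4,1]
  ]
}}

```text
t: 44.05
eef_pos: [411.1, 238.6, 236.9]
tcp_rot: [3.141, 0.0, 2.007]
ft_force: [-0.3, -0.0, -0.4]
opening: 1.002
grip_force: 0.0
```

Run:
```python
from h import *
st(); print(rel((414.2,231.4),72))
```

```text
t 44.05 pos [411.1 238.6 236.9] rot [3.141 0.    2.007] F [-0.3 -0.  -0.4] op 1.002 g 0.0
[ -7.8  -0.4 164.9]
```

>>> {"fn": "arm_command", "kwargs": {
  "targets": [
    [-8,0,45,0,1],
    [-8,0,90,0,1],
    [-8,0,130,0,1],
    [-8,0,165,0,1],
    [-8,0,165,0,0]
  ]
}}

```text
t: 44.55
eef_pos: [413.6, 229.9, 68.2]
tcp_rot: [-3.135, -0.0, 2.01]
ft_force: [0.6, -0.5, 0.9]
opening: 0.958
grip_force: 0.0
```

>>> {"fn": "arm_command", "kwargs": {
  "targets": [
    [0,0,0,0,0],
    [0,0,0,0,0],
    [0,0,0,0,0],
    [0,0,0,0,0],
    [0,0,0,0,0]
  ]
}}

```text
t: 45.05
eef_pos: [415.3, 231.1, 72.6]
tcp_rot: [3.139, 0.0, 2.008]
ft_force: [1.2, 0.6, 9.7]
opening: 0.585
grip_force: 30.0
```

>>> {"fn": "arm_command", "kwargs": {
  "targets": [
    [0,0,0,0,0],
    [0,0,-30,0,0],
    [0,0,-60,0,0],
    [0,0,-90,0,0],
    [0,0,-90,0,0]
  ]
}}

```text
t: 45.55
eef_pos: [415.5, 231.3, 164.4]
tcp_rot: [3.136, 0.0, 2.008]
ft_force: [0.5, 0.4, -6.6]
opening: 0.588
grip_force: 30.0
```

```bash
cat >> h.py <<'E'
def tray(out='tt.png'):
    "tray corners by grey mask, top camera"
    c=snap('top',out); f=c['frame'].astype(int); m=((f.max(2)-f.min(2)<30)&(f.max(2)>40)&(f[:,:,2]>=f[:,:,0]-6)).astype(np.uint8)
    m[:225]=0; m[320:]=0; m[:,:292]=0; m[:,:]*=1; m[:,470:]=0
    n,l,stt,ce=cv2.connectedComponentsWithStats(m); i=1+np.argmax(stt[1:,4])
    h=cv2.convexHull(np.argwhere(l==i)[:,::-1].astype(np.float32)); r=cv2.minAreaRect(h); b=cv2.boxPoints(r); w=w2(c,b,22)
    L=[np.hypot(*(w[1]-w[0])),np.hypot(*(w[2]-w[1]))]; k=(w[1]-w[0]) if L[0]>L[1] else (w[2]-w[1])
    print('tray area',stt[i,4],'ctr',w.mean(0).round(1),'sides',np.round(L),'ydir-90',round((np.degrees(np.arctan2(k[1],k[0]))%180)-90,1)); return c
E
python3 - <<'E'
from h import *
s=st(); tray('top4.png'); print(rel((570.7,-107.4)))
E
```

```text
t 45.55 pos [415.5 231.3 164.4] rot [3.136 0.    2.008] F [ 0.5  0.4 -6.6] op 0.588 g 30.0
tray area 4455 ctr [515.8 -39.5] sides [250. 156.] ydir-90 6.5
[-3.726e+02 -2.000e+00  1.000e-01]
```

>>> {"fn": "arm_command", "kwargs": {
  "targets": [
    [-40,0,0,0,0],
    [-80,0,0,0,0],
    [-120,0,0,0,0],
    [-160,0,0,0,0],
    [-185,0,0,0,0]
  ]
}}

```text
t: 46.1
eef_pos: [492.9, 60.9, 159.6]
tcp_rot: [-3.139, -0.001, 2.006]
ft_force: [-0.2, 0.4, -4.7]
opening: 0.595
grip_force: 30.0
```

>>> {"fn": "arm_command", "kwargs": {
  "targets": [
    [-40,-1,0,0,0],
    [-80,-2,0,0,0],
    [-120,-2,0,0,0],
    [-160,-2,0,0,0],
    [-185,-2,0,0,0]
  ]
}}

```text
t: 46.6
eef_pos: [569.3, -107.6, 159.2]
tcp_rot: [-3.139, -0.001, 2.006]
ft_force: [0.7, 0.2, -5.9]
opening: 0.59
grip_force: 30.0
```

>>> {"fn": "arm_command", "kwargs": {
  "targets": [
    [0,0,0,40,0],
    [0,0,0,40,0],
    [0,0,0,40,0],
    [0,0,0,40,0],
    [0,0,0,40,0]
  ]
}}

```text
t: 47.1
eef_pos: [568.3, -105.0, 159.1]
tcp_rot: [-3.138, -0.0, 1.304]
ft_force: [-0.3, 0.4, -5.7]
opening: 0.583
grip_force: 30.0
```

>>> {"fn": "arm_command", "kwargs": {
  "targets": [
    [0,0,0,40,0],
    [0,0,0,40,0],
    [0,0,0,40,0],
    [0,0,0,40,0],
    [0,0,0,40,0]
  ]
}}

```text
t: 47.6
eef_pos: [568.3, -105.0, 159.1]
tcp_rot: [-3.139, 0.002, 0.606]
ft_force: [-0.1, 0.5, -6.0]
opening: 0.589
grip_force: 30.0
```

>>> {"fn": "arm_command", "kwargs": {
  "targets": [
    [0,0,0,28.5,0],
    [0,0,0,28.5,0],
    [0,0,0,28.5,0],
    [0,0,0,28.5,0],
    [0,0,0,28.5,0]
  ]
}}

```text
t: 48.1
eef_pos: [568.4, -105.0, 159.4]
tcp_rot: [-3.14, 0.003, 0.113]
ft_force: [0.0, -0.3, -6.0]
opening: 0.588
grip_force: 30.0
```

Run:
```python
from h import *
s=st(); tray('top5.png'); print(rel((573.5,-103.3),66.5))
```

```text
t 48.1 pos [ 568.4 -105.   159.4] rot [-3.14e+00  3.00e-03  1.13e-01] F [ 0.  -0.3 -6. ] op 0.588 g 30.0
tray area 1841 ctr [514.8  19.6] sides [178. 114.] ydir-90 88.6
[ 5.4 -1.1 93.2]
```

>>> {"fn": "arm_command", "kwargs": {
  "targets": [
    [3,-1,45,0,0],
    [3,-1,80,0,0],
    [3,-1,89,0,0],
    [3,-1,93,0,0],
    [3,-1,93,0,0]
  ]
}}

```text
t: 48.65
eef_pos: [572.5, -104.1, 69.1]
tcp_rot: [3.141, -0.001, 0.114]
ft_force: [0.5, -0.0, -5.5]
opening: 0.587
grip_force: 30.0
```

>>> {"fn": "arm_command", "kwargs": {
  "targets": [
    [0,0,1,0,0],
    [0,0,2,0,0],
    [0,0,2,0,0]
  ]
}}

```text
t: 48.95
eef_pos: [572.4, -104.0, 67.4]
tcp_rot: [3.141, -0.001, 0.114]
ft_force: [-0.1, -0.1, -6.3]
opening: 0.585
grip_force: 30.0
```

>>> {"fn": "arm_command", "kwargs": {
  "targets": [
    [0,0,1,0,0],
    [0,0,2,0,0],
    [0,0,2,0,0]
  ]
}}

```text
t: 49.25
eef_pos: [573.2, -104.0, 66.6]
tcp_rot: [3.14, -0.003, 0.114]
ft_force: [-0.7, 2.0, 11.2]
opening: 0.584
grip_force: 30.0
```

>>> {"fn": "arm_command", "kwargs": {
  "targets": [
    [0,0,2,0,0],
    [-5,0,1,0,0],
    [-10,0,0.5,0,0],
    [-14,0,0,0,0],
    [-22,0,0,0,0]
  ]
}}

```text
t: 49.75
eef_pos: [552.9, -106.9, 66.4]
tcp_rot: [3.139, -0.007, 0.113]
ft_force: [8.5, 2.6, 10.6]
opening: 0.589
grip_force: 30.0
```

>>> {"fn": "arm_command", "kwargs": {
  "targets": [
    [-7,0,0,0,0],
    [-14,0,1,0,0],
    [-21,0,3,0,0],
    [-28,0,5,0,0],
    [-35,0,8,0,0]
  ]
}}

```text
t: 50.25
eef_pos: [517.1, -110.9, 59.0]
tcp_rot: [3.139, -0.005, 0.114]
ft_force: [-0.6, 0.7, 21.2]
opening: 0.589
grip_force: 30.0
```

>>> {"fn": "arm_command", "kwargs": {
  "targets": [
    [-6,0,3.5,0,0],
    [-12,0,7.5,0,0],
    [-18,0,12,0,0],
    [-23,0,17,0,0],
    [-23,0,17,0,0]
  ]
}}

```text
t: 50.75
eef_pos: [491.8, -113.5, 40.5]
tcp_rot: [3.141, 0.0, 0.114]
ft_force: [-6.8, -4.6, 12.3]
opening: 0.588
grip_force: 30.0
```

>>> {"fn": "arm_command", "kwargs": {
  "targets": [
    [-5,0,5.5,0,0],
    [-9,0,11,0,0],
    [-13,0,17,0,0],
    [-16,0,23,0,0],
    [-16,0,23,0,0]
  ]
}}

```text
t: 51.25
eef_pos: [475.3, -115.1, 16.7]
tcp_rot: [-3.141, 0.002, 0.113]
ft_force: [-5.9, -2.2, 3.1]
opening: 0.59
grip_force: 30.0
```

>>> {"fn": "arm_command", "kwargs": {
  "targets": [
    [-2,0,4,0,0],
    [-3.5,0,8,0,0],
    [-5,0,11,0,0],
    [-5,0,11,0,0],
    [-5,0,11,0,0]
  ]
}}

```text
t: 51.75
eef_pos: [470.8, -115.4, 5.8]
tcp_rot: [-3.141, 0.002, 0.114]
ft_force: [-4.4, -0.7, 2.1]
opening: 0.589
grip_force: 30.0
```

Same behaviour as the first. Release, regrip at the centre, lift and weigh.

>>> {"fn": "arm_command", "kwargs": {
  "targets": [
    [0,0,0,0,0.72],
    [0,0,0,0,0.72],
    [10,0,-2,0,0.72],
    [34,0,-2,0,0.72],
    [34,0,-2,0,0.72]
  ]
}}

```text
t: 52.25
eef_pos: [508.8, -111.7, 8.0]
tcp_rot: [3.14, -0.003, 0.115]
ft_force: [-0.4, 0.1, 0.2]
opening: 0.718
grip_force: 0.0
```

>>> {"fn": "arm_command", "kwargs": {
  "targets": [
    [0,0,0,0,0],
    [0,0,0,0,0],
    [0,0,0,0,0],
    [0,0,0,0,0],
    [0,0,0,0,0]
  ]
}}

```text
t: 52.75
eef_pos: [505.1, -111.5, 7.6]
tcp_rot: [-3.141, 0.001, 0.114]
ft_force: [-1.4, 1.0, -0.6]
opening: 0.589
grip_force: 30.0
```

>>> {"fn": "arm_command", "kwargs": {
  "targets": [
    [0,0,-12,0,0],
    [0,0,-24,0,0],
    [0,0,-24,0,0],
    [0,0,-24,0,0]
  ]
}}

```text
t: 53.15
eef_pos: [505.8, -111.7, 32.3]
tcp_rot: [3.141, -0.001, 0.114]
ft_force: [-0.2, 0.6, -2.6]
opening: 0.591
grip_force: 30.0
```

Run:
```python
from h import *
for i in range(3): st(); env.read_camera('top')
```

```text
t 53.15 pos [ 505.8 -111.7   32.3] rot [ 3.141e+00 -1.000e-03  1.140e-01] F [-0.2  0.6 -2.6] op 0.591 g 30.0
t 53.2 pos [ 505.6 -111.6   31.9] rot [ 3.141e+00 -1.000e-03  1.140e-01] F [-0.1 -0.5 -3.1] op 0.587 g 30.0
t 53.25 pos [ 505.5 -111.6   31.6] rot [3.141 0.    0.114] F [ 0.5 -0.6 -3. ] op 0.586 g 30.0
```

>>> {"fn": "arm_command", "kwargs": {
  "targets": [
    [0,0,-40,0,0],
    [0,45,-40,0,0],
    [0,90,-40,0,0],
    [0,135,-40,0,0],
    [0,179,-40,0,0]
  ]
}}

```text
t: 53.8
eef_pos: [525.7, -291.1, 71.3]
tcp_rot: [-3.141, 0.0, 0.114]
ft_force: [1.2, 0.4, -3.1]
opening: 0.587
grip_force: 30.0
```

>>> {"fn": "arm_command", "kwargs": {
  "targets": [
    [0,0,30,0,0],
    [0,0,55,0,0],
    [0,0,66,0,0],
    [0,0,66,0,0],
    [0,0,66,0,0.72]
  ]
}}

```text
t: 54.3
eef_pos: [526.2, -289.3, 6.0]
tcp_rot: [3.141, -0.0, 0.114]
ft_force: [0.1, 0.2, 0.3]
opening: 0.631
grip_force: 0.0
```

>>> {"fn": "arm_command", "kwargs": {
  "targets": [
    [0,0,0,0,0.72],
    [-15,0,0,0,0.72],
    [-36,0,0,0,0.72],
    [-36,0,0,0,0.72],
    [-36,0,0,0,0.588]
  ]
}}

```text
t: 54.8
eef_pos: [490.8, -293.9, 6.5]
tcp_rot: [3.14, -0.001, 0.113]
ft_force: [-0.1, 0.5, 0.5]
opening: 0.677
grip_force: 0.0
```

>>> {"fn": "arm_command", "kwargs": {
  "targets": [
    [0,0,0,0,0.588],
    [0,0,0,0,0.588],
    [0,0,0,0,0.588]
  ]
}}

```text
t: 55.1
eef_pos: [490.6, -293.2, 5.7]
tcp_rot: [3.142, -0.0, 0.114]
ft_force: [0.8, 2.4, 0.7]
opening: 0.588
grip_force: 0.8
```

>>> {"fn": "arm_command", "kwargs": {
  "targets": [
    [1,0,-4,0,0.588],
    [3,0,-8,0,0.588],
    [5,0,-12,0,0.588],
    [7,0,-16,0,0.588],
    [9,0,-20,0,0.588]
  ]
}}

```text
t: 55.6
eef_pos: [499.3, -292.4, 26.0]
tcp_rot: [3.142, 0.0, 0.114]
ft_force: [-0.6, -0.6, -3.3]
opening: 0.584
grip_force: 5.3
```

>>> {"fn": "arm_command", "kwargs": {
  "targets": [
    [3,0,-4,0,0.588],
    [5,0,-8,0,0.588],
    [8,0,-12,0,0.588],
    [11,0,-15,0,0.588],
    [14,0,-18,0,0.588]
  ]
}}

```text
t: 56.1
eef_pos: [513.3, -290.9, 43.9]
tcp_rot: [3.141, -0.0, 0.114]
ft_force: [-0.1, -0.1, -2.8]
opening: 0.586
grip_force: 5.3
```

Run:
```python
from h import *
s,c=asc(bgf='scene0.png',up=30,dn=50,out='sc21.png')
for ph in (0,15,30,45,60): print(ph,proj(c,corners(s['eef_pos'],s['tcp_rot'][2],ph,84,24)).round().astype(int).tolist())
```

```text
t 56.1 pos [ 513.3 -290.9   43.9] rot [ 3.141 -0.     0.114] F [-0.1 -0.1 -2.8] op 0.586 g 5.3
243 .............................................
246 .....................#.......................
249 .................##..........................
252 ....#.................###....................
255 .......................##..#.................
258 ..................###########................
261 ................##############...............
264 ................###############..............
267 .................###############.............
270 .................################............
273 .................#################...........
276 ..................##################.........
279 ..................##################.........
282 ..................##################.........
285 ..................##################.........
288 ...................##################........
291 ....................#################........
294 .....................##############..........
297 ......................#########..............
300 .......................#####.................
303 .............................................
306 .............................................
309 .............................................
312 .............................................
315 .............................................
318 .............................................
321 .............................................
cols from 110
0 [[155, 285], [183, 275], [158, 301], [185, 291], [138, 261], [164, 252]]
15 [[157, 294], [185, 285], [158, 307], [185, 297], [138, 261], [165, 252]]
30 [[158, 302], [185, 292], [157, 311], [183, 301], [139, 262], [166, 253]]
45 [[158, 307], [184, 298], [154, 311], [180, 301], [140, 263], [167, 254]]
60 [[156, 310], [182, 300], [151, 309], [177, 299], [141, 265], [168, 256]]
```

>>> {"fn": "arm_command", "kwargs": {
  "targets": [
    [0,0,20,0,0.588],
    [0,0,36,0,0.588],
    [0,0,38,0,0.65],
    [0,0,38,0,0.65],
    [0,0,18,0,0.65]
  ]
}}

```text
t: 56.65
eef_pos: [512.4, -290.5, 24.8]
tcp_rot: [-3.14, 0.002, 0.114]
ft_force: [-0.3, -0.7, 0.2]
opening: 0.649
grip_force: 0.0
```

>>> {"fn": "arm_command", "kwargs": {
  "targets": [
    [-14,0,0,0,0.65],
    [-14,0,0,0,0.65],
    [-14,0,0,0,0.588],
    [-14,0,0,0,0.588],
    [-14,0,0,0,0.588]
  ]
}}

```text
t: 57.15
eef_pos: [499.1, -292.5, 25.3]
tcp_rot: [-3.141, 0.0, 0.114]
ft_force: [0.3, 0.2, -0.4]
opening: 0.591
grip_force: 0.0
```

>>> {"fn": "arm_command", "kwargs": {
  "targets": [
    [2,0,-4,0,0.588],
    [4,0,-8,0,0.588],
    [6,0,-13,0,0.588],
    [9,0,-17,0,0.588],
    [12,0,-22,0,0.588]
  ]
}}

```text
t: 57.65
eef_pos: [511.3, -291.0, 48.1]
tcp_rot: [3.141, -0.0, 0.114]
ft_force: [1.5, 0.8, -2.3]
opening: 0.587
grip_force: 4.3
```

>>> {"fn": "arm_command", "kwargs": {
  "targets": [
    [3,0,-4,0,0.588],
    [6,0,-8,0,0.588],
    [10,0,-12,0,0.588],
    [14,0,-15,0,0.588],
    [18,0,-18,0,0.588]
  ]
}}

```text
t: 58.15
eef_pos: [529.1, -289.0, 65.9]
tcp_rot: [3.142, 0.0, 0.114]
ft_force: [-2.4, 0.2, 0.9]
opening: 0.585
grip_force: 4.3
```

Run:
```python
from h import *
s,c=asc(bgf='scene0.png',up=30,dn=50,out='sc22.png')
for ph in (0,15,30,45,60): print(ph,proj(c,corners(s['eef_pos'],s['tcp_rot'][2],ph,96,44)).round().astype(int).tolist())
```

```text
t 58.15 pos [ 529.1 -289.    65.9] rot [3.142 0.    0.114] F [-2.4  0.2  0.9] op 0.585 g 4.3
238 .............................................
241 .............................................
244 .............................................
247 .............................................
250 ...............#####.........................
253 ....####...............###...................
256 .............................................
259 ..........................###................
262 ......................########...............
265 ..................############...............
268 .................##############..............
271 .................###############.............
274 .................###############.............
277 ..................###############............
280 ................##################...........
283 .................##################..........
286 ..................#################..........
289 ..................##################.........
292 ...................##################........
295 ....................##################.......
298 ....................##################.......
301 .....................#################.......
304 ......................###############........
307 ......................##############.........
310 .......................#########.............
313 ........................####.................
316 .............................................
cols from 112
0 [[160, 291], [189, 281], [164, 308], [191, 298], [142, 267], [169, 258]]
15 [[162, 301], [189, 290], [162, 314], [189, 303], [142, 266], [169, 258]]
30 [[161, 307], [188, 297], [160, 316], [186, 306], [142, 266], [169, 257]]
45 [[160, 310], [186, 301], [156, 314], [182, 304], [142, 266], [169, 257]]
60 [[157, 311], [183, 301], [152, 309], [178, 300], [142, 265], [169, 256]]
```

>>> {"fn": "arm_command", "kwargs": {
  "targets": [
    [4,0,-3,0,0.588],
    [8,0,-6,0,0.588],
    [13,0,-9,0,0.588],
    [18,0,-11,0,0.588],
    [22,0,-13,0,0.588]
  ]
}}

```text
t: 58.7
eef_pos: [551.3, -286.5, 78.9]
tcp_rot: [3.141, -0.0, 0.114]
ft_force: [-0.9, -0.7, -1.2]
opening: 0.59
grip_force: 4.2
```

>>> {"fn": "arm_command", "kwargs": {
  "targets": [
    [5,0,-2,0,0.588],
    [10,0,-3,0,0.588],
    [15,0,-4,0,0.588],
    [20,0,-5,0,0.588],
    [24,0,-6,0,0.588]
  ]
}}

```text
t: 59.2
eef_pos: [575.1, -283.8, 84.7]
tcp_rot: [3.141, -0.0, 0.114]
ft_force: [0.1, -0.9, 0.1]
opening: 0.59
grip_force: 4.1
```

Run:
```python
from h import *
s,c=asc(bgf='scene0.png',up=20,dn=60,out='sc23.png')
for ph in (15,30,45,60,75,90): print(ph,proj(c,corners(s['eef_pos'],s['tcp_rot'][2],ph,96,44)).round().astype(int).tolist())
```

```text
t 59.2 pos [ 575.1 -283.8   84.7] rot [ 3.141 -0.     0.114] F [ 0.1 -0.9  0.1] op 0.59 g 4.1
251 ................##...........................
254 ..................#...##.....................
257 ............................................#
260 .............................................
263 .......................######................
266 ...................###########..............#
269 .................#############...............
272 .................##############..............
275 .................##############..............
278 .................###############.............
281 ...............#.###############.............
284 ................#################............
287 ................#################............
290 .................#################...........
293 .................#################...........
296 ..................#################..........
299 ..................#################..........
302 ...................#################.........
305 ...................#################.........
308 ....................##############...........
311 ....................###########..............
314 .....................######..................
317 .............................................
320 .............................................
323 .............................................
326 .............................................
329 .............................................
cols from 119
15 [[169, 306], [198, 295], [170, 319], [198, 308], [149, 270], [177, 261]]
30 [[169, 312], [197, 302], [167, 321], [195, 310], [149, 270], [177, 260]]
45 [[167, 316], [195, 305], [164, 319], [191, 309], [149, 269], [176, 260]]
60 [[164, 316], [191, 306], [159, 314], [185, 304], [149, 269], [176, 259]]
75 [[160, 313], [187, 303], [154, 307], [180, 297], [148, 268], [176, 259]]
90 [[156, 307], [182, 297], [149, 297], [175, 287], [148, 268], [176, 258]]
```

>>> {"fn": "arm_command", "kwargs": {
  "targets": [
    [5,0,0,0,0.588],
    [10,0,0,0,0.588],
    [15,0,0,0,0.588],
    [20,0,1,0,0.588],
    [26,0,2,0,0.588]
  ]
}}

```text
t: 59.75
eef_pos: [601.2, -280.9, 82.9]
tcp_rot: [3.141, -0.001, 0.114]
ft_force: [0.8, 0.8, 4.9]
opening: 0.587
grip_force: 4.2
```

>>> {"fn": "arm_command", "kwargs": {
  "targets": [
    [5,0,1,0,0.588],
    [10,0,3,0,0.588],
    [15,0,5,0,0.588],
    [20,0,7,0,0.588],
    [24,0,9,0,0.588]
  ]
}}

```text
t: 60.25
eef_pos: [624.7, -278.1, 73.6]
tcp_rot: [3.141, -0.0, 0.114]
ft_force: [-1.2, 0.2, 7.3]
opening: 0.589
grip_force: 4.6
```

Run:
```python
from h import *
s,c=asc(bgf='scene0.png',up=20,dn=60,out='sc24.png')
for ph in (60,75,90,100): print(ph,proj(c,corners(s['eef_pos'],s['tcp_rot'][2],ph,96,44)).round().astype(int).tolist())
```

```text
t 60.25 pos [ 624.7 -278.1   73.6] rot [ 3.141 -0.     0.114] F [-1.2  0.2  7.3] op 0.589 g 4.6
269 .......................###..............#....
272 ..................#########..................
275 ...............##############................
278 ................##############...............
281 ................##############...............
284 ................##############...............
287 ................##############...............
290 .................#############...............
293 .................#############...............
296 ..............#..##############..............
299 ..............##.##############..............
302 ..............#################..............
305 ...............################..............
308 ...............#################.............
311 ...............#################.............
314 ...............#################.............
317 ................###############..............
320 .................##########..................
323 ..................######.....................
326 .............................................
329 .............................................
332 .............................................
335 .............................................
338 .............................................
341 .............................................
344 .............................................
347 .............................................
cols from 130
60 [[175, 335], [203, 324], [169, 332], [196, 322], [159, 286], [187, 276]]
75 [[171, 331], [198, 320], [164, 324], [191, 314], [159, 286], [187, 276]]
90 [[166, 325], [193, 315], [158, 314], [185, 304], [159, 285], [187, 275]]
100 [[163, 320], [189, 309], [155, 306], [181, 297], [159, 285], [187, 275]]
```

>>> {"fn": "arm_command", "kwargs": {
  "targets": [
    [0,0,0,0,0.72],
    [0,0,0,0,0.75],
    [-11,0,0,0,0.75],
    [-11,0,11,0,0.75],
    [-11,0,11,0,0]
  ]
}}

```text
t: 60.8
eef_pos: [612.2, -279.2, 61.0]
tcp_rot: [-3.14, 0.002, 0.113]
ft_force: [0.4, 0.3, 0.3]
opening: 0.71
grip_force: 0.0
```

>>> {"fn": "arm_command", "kwargs": {
  "targets": [
    [0,0,0,0,0],
    [0,0,0,0,0],
    [0,0,0,0,0],
    [0,0,0,0,0]
  ]
}}

```text
t: 61.2
eef_pos: [613.3, -279.3, 62.5]
tcp_rot: [-3.141, 0.0, 0.114]
ft_force: [-0.2, -0.7, -3.5]
opening: 0.588
grip_force: 30.0
```

>>> {"fn": "arm_command", "kwargs": {
  "targets": [
    [0,0,-30,0,0],
    [0,0,-70,0,0],
    [0,0,-110,0,0],
    [0,0,-140,0,0],
    [0,0,-140,0,0]
  ]
}}

```text
t: 61.7
eef_pos: [614.7, -280.0, 207.2]
tcp_rot: [3.137, -0.006, 0.114]
ft_force: [0.7, -0.3, -3.4]
opening: 0.589
grip_force: 30.0
```

Run:
```python
from h import *
s,c=asc(bgf='scene0.png',up=20,dn=60,out='sc25.png')
for ph in (75,90,100): print(ph,proj(c,corners(s['eef_pos'],s['tcp_rot'][2],ph,81,20)).round().astype(int).tolist())
print(rel((414,231)))
```

```text
t 61.7 pos [ 614.7 -280.   207.2] rot [ 3.137 -0.006  0.114] F [ 0.7 -0.3 -3.4] op 0.589 g 30.0
206 ...................########.#................
209 ...............######.#.####.#...............
212 ...............#.####.#...#####..............
215 ...............#.#..###########..............
218 ................############.##..............
221 ................#.##.###.#######.............
224 ................################.............
227 .................###############.............
230 .................################............
233 .................################............
236 .................################............
239 ...............##################............
242 ...............##################............
245 ...............##################............
248 ...............##################............
251 #......#####....##################...........
254 ..#..#..........####..############...........
257 .................###############.............
260 ..................#########..................
263 ...................####......................
266 .............................................
269 .............................................
272 .............................................
275 .............................................
278 .............................................
281 .............................................
284 .............................................
cols from 117
75 [[160, 267], [190, 257], [153, 262], [182, 252], [147, 216], [178, 207]]
90 [[157, 266], [186, 256], [149, 255], [178, 246], [149, 220], [179, 210]]
100 [[154, 263], [183, 253], [146, 250], [174, 241], [149, 222], [180, 213]]
[-140.4 -530.    -1.5]
```

Upright. Carry it back to its slot on the plate.

>>> {"fn": "arm_command", "kwargs": {
  "targets": [
    [-10,-40,0,0,0],
    [-20,-80,0,0,0],
    [-30,-115,0,0,0],
    [-40,-150,0,0,0],
    [-47,-177,0,0,0]
  ]
}}

```text
t: 62.25
eef_pos: [544.7, -106.9, 200.7]
tcp_rot: [-3.14, 0.003, 0.114]
ft_force: [-0.3, 0.6, -2.3]
opening: 0.587
grip_force: 30.0
```

>>> {"fn": "arm_command", "kwargs": {
  "targets": [
    [-10,-40,0,0,0],
    [-20,-80,0,0,0],
    [-30,-115,0,0,0],
    [-40,-150,0,0,0],
    [-47,-177,0,0,0]
  ]
}}

```text
t: 62.75
eef_pos: [477.8, 63.3, 201.0]
tcp_rot: [-3.141, 0.003, 0.114]
ft_force: [0.6, -0.0, -3.3]
opening: 0.584
grip_force: 30.0
```

>>> {"fn": "arm_command", "kwargs": {
  "targets": [
    [-10,-40,0,0,0],
    [-20,-80,0,0,0],
    [-30,-115,0,0,0],
    [-40,-150,0,0,0],
    [-46,-176,0,0,0]
  ]
}}

```text
t: 63.25
eef_pos: [412.1, 232.6, 201.0]
tcp_rot: [3.141, 0.003, 0.115]
ft_force: [-0.5, -0.8, -1.9]
opening: 0.583
grip_force: 30.0
```

>>> {"fn": "arm_command", "kwargs": {
  "targets": [
    [0,0,0,-40,0],
    [0,0,0,-40,0],
    [0,0,0,-40,0],
    [0,0,0,-40,0],
    [0,0,0,-40,0]
  ]
}}

```text
t: 63.75
eef_pos: [413.2, 231.0, 200.9]
tcp_rot: [-3.14, 0.003, 0.818]
ft_force: [0.2, 0.8, -4.6]
opening: 0.587
grip_force: 30.0
```

>>> {"fn": "arm_command", "kwargs": {
  "targets": [
    [0,0,0,-40,0],
    [0,0,0,-40,0],
    [0,0,0,-40,0],
    [0,0,0,-40,0],
    [0,0,0,-40,0]
  ]
}}

```text
t: 64.25
eef_pos: [413.2, 231.0, 200.9]
tcp_rot: [-3.139, 0.001, 1.516]
ft_force: [-0.0, 0.7, -3.1]
opening: 0.59
grip_force: 30.0
```

>>> {"fn": "arm_command", "kwargs": {
  "targets": [
    [0,0,0,-28.5,0],
    [0,0,0,-28.5,0],
    [0,0,0,-28.5,0],
    [0,0,0,-28.5,0],
    [0,0,0,-28.5,0]
  ]
}}

```text
t: 64.75
eef_pos: [413.3, 231.0, 201.1]
tcp_rot: [-3.139, -0.0, 2.008]
ft_force: [0.2, 0.1, -3.0]
opening: 0.585
grip_force: 30.0
```

Run:
```python
from h import *
st(); print(rel((414,231),72))
```

```text
t 64.75 pos [413.3 231.  201.1] rot [-3.139 -0.     2.008] F [ 0.2  0.1 -3. ] op 0.585 g 30.0
[ -0.3   1.  129.1]
```

>>> {"fn": "arm_command", "kwargs": {
  "targets": [
    [0,0,45,0,0],
    [0,0,90,0,0],
    [0,0,118,0,0],
    [0,0,126,0,0],
    [0,0,130,0,0]
  ]
}}

```text
t: 65.25
eef_pos: [412.9, 230.9, 72.3]
tcp_rot: [-3.138, -0.0, 2.006]
ft_force: [-14.6, -5.4, 46.5]
opening: 0.585
grip_force: 30.0
```

>>> {"fn": "arm_command", "kwargs": {
  "targets": [
    [0,0,1,0,0],
    [0,0,2,0,0],
    [0,0,2,0,0],
    [0,0,1,0,0.7],
    [0,0,0,0,0.75]
  ]
}}

```text
t: 65.75
eef_pos: [414.7, 231.6, 73.7]
tcp_rot: [3.139, 0.0, 2.007]
ft_force: [0.4, 0.2, 0.2]
opening: 0.705
grip_force: 0.0
```

>>> {"fn": "arm_command", "kwargs": {
  "targets": [
    [0,0,0,0,0.75],
    [0,0,-40,0,0.75],
    [0,0,-90,0,0.8],
    [0,0,-135,0,1],
    [0,0,-160,0,1]
  ]
}}

```text
t: 66.25
eef_pos: [414.7, 231.6, 236.3]
tcp_rot: [3.137, 0.0, 2.007]
ft_force: [-0.4, 1.0, -0.9]
opening: 0.915
grip_force: 0.0
```

>>> {"fn": "arm_command", "kwargs": {
  "targets": [
    [6,45,0,0,1],
    [12,90,0,0,1],
    [18,135,0,0,1],
    [23,180,0,0,1],
    [28,226,0,1,1]
  ]
}}

```text
t: 66.75
eef_pos: [608.4, 353.2, 232.8]
tcp_rot: [3.141, 0.0, 1.99]
ft_force: [0.6, 0.4, 0.6]
opening: 0.999
grip_force: 0.0
```

Run:
```python
from h import *
st(); tops('top6.png'); print(rel((608,352.8),72))
```

```text
t 66.75 pos [608.4 353.2 232.8] rot [3.141 0.    1.99 ] F [0.6 0.4 0.6] op 0.999 g 0.0
area 188 px [223.9 270.3] xy@106 [510.1 298.6] sides [26. 54.] long dir 32.7
area 89 px [372.  273.7] xy@106 [ 509.8 -102.3] sides [29. 37.] long dir 6.6
area 90 px [323.4 288.9] xy@106 [466.   28.3] sides [24. 38.] long dir 10.7
area 304 px [249.2 305.4] xy@106 [417.1 226.8] sides [40. 57.] long dir 25.0
[ -0.7  -6.  159.3]
```

>>> {"fn": "arm_command", "kwargs": {
  "targets": [
    [0,-5,45,0,1],
    [0,-5,90,0,1],
    [0,-5,130,0,1],
    [0,-5,159,0,1],
    [0,-5,159,0,0]
  ]
}}

```text
t: 67.3
eef_pos: [600.6, 349.3, 69.5]
tcp_rot: [-3.135, 0.0, 1.99]
ft_force: [-0.8, -0.2, 0.9]
opening: 0.959
grip_force: 0.0
```

>>> {"fn": "arm_command", "kwargs": {
  "targets": [
    [0,0,0,0,0],
    [0,0,0,0,0],
    [0,0,0,0,0],
    [0,0,0,0,0],
    [0,0,0,0,0]
  ]
}}

```text
t: 67.8
eef_pos: [604.2, 351.0, 75.8]
tcp_rot: [3.136, -0.0, 1.99]
ft_force: [4.1, 2.1, 6.4]
opening: 0.592
grip_force: 29.8
```

>>> {"fn": "arm_command", "kwargs": {
  "targets": [
    [0,0,0,0,0],
    [0,0,-30,0,0],
    [0,0,-60,0,0],
    [0,0,-90,0,0],
    [0,0,-90,0,0]
  ]
}}

```text
t: 68.3
eef_pos: [603.4, 350.8, 167.5]
tcp_rot: [3.136, 0.0, 1.99]
ft_force: [0.5, 0.4, -4.7]
opening: 0.598
grip_force: 29.7
```

Run:
```python
from h import *
st(); tray('top7.png'); s=st()
print(rel((565,-35)))
```

```text
t 68.3 pos [603.4 350.8 167.5] rot [3.136 0.    1.99 ] F [ 0.5  0.4 -4.7] op 0.598 g 29.7
tray area 3825 ctr [515.9 -40. ] sides [250. 157.] ydir-90 6.1
t 68.35 pos [602.5 350.3 164.6] rot [3.139 0.    1.99 ] F [-0.6 -0.5 -6.5] op 0.595 g 29.7
[-336.6 -191.2   -0.4]
```

>>> {"fn": "arm_command", "kwargs": {
  "targets": [
    [-38,-21,0,0,0],
    [-75,-42,0,0,0],
    [-112,-64,0,0,0],
    [-140,-80,0,0,0],
    [-168,-96,0,0,0]
  ]
}}

```text
t: 68.85
eef_pos: [581.6, 156.0, 161.2]
tcp_rot: [-3.138, -0.001, 1.99]
ft_force: [1.0, 0.6, -5.4]
opening: 0.593
grip_force: 29.8
```

>>> {"fn": "arm_command", "kwargs": {
  "targets": [
    [-38,-21,0,0,0],
    [-75,-42,0,0,0],
    [-112,-64,0,0,0],
    [-140,-80,0,0,0],
    [-168,-96,0,0,0]
  ]
}}

```text
t: 69.35
eef_pos: [562.3, -36.3, 161.4]
tcp_rot: [-3.139, -0.002, 1.99]
ft_force: [0.6, -0.5, -6.4]
opening: 0.588
grip_force: 29.8
```

>>> {"fn": "arm_command", "kwargs": {
  "targets": [
    [0,0,0,40,0],
    [0,0,0,40,0],
    [0,0,0,40,0],
    [0,0,0,40,0],
    [0,0,0,40,0]
  ]
}}

```text
t: 69.85
eef_pos: [562.6, -34.7, 161.4]
tcp_rot: [-3.138, 0.0, 1.286]
ft_force: [-0.5, -0.1, -6.5]
opening: 0.586
grip_force: 30.0
```

>>> {"fn": "arm_command", "kwargs": {
  "targets": [
    [0,0,0,40,0],
    [0,0,0,40,0],
    [0,0,0,40,0],
    [0,0,0,40,0],
    [0,0,0,40,0]
  ]
}}

```text
t: 70.35
eef_pos: [562.6, -34.7, 161.3]
tcp_rot: [-3.139, 0.003, 0.588]
ft_force: [-0.2, 0.3, -5.7]
opening: 0.59
grip_force: 30.0
```

>>> {"fn": "arm_command", "kwargs": {
  "targets": [
    [0,0,0,27.7,0],
    [0,0,0,27.7,0],
    [0,0,0,27.7,0],
    [0,0,0,27.7,0],
    [0,0,0,27.7,0]
  ]
}}

```text
t: 70.85
eef_pos: [562.7, -34.7, 161.6]
tcp_rot: [-3.141, 0.003, 0.11]
ft_force: [-0.2, 0.1, -6.6]
opening: 0.584
grip_force: 30.0
```

Run:
```python
from h import *
s,c=asc(bgf='scene0.png',up=20,dn=60,out='sc30.png')
print(proj(c,corners(s['eef_pos'],s['tcp_rot'][2],90,85,20)).round().astype(int).tolist())
print(rel((565.6,-34.3),70))
```

```text
t 70.85 pos [562.7 -34.7 161.6] rot [-3.141e+00  3.000e-03  1.100e-01] F [-0.2  0.1 -6.6] op 0.584 g 30.0
185 .............................................
188 ........................###..................
191 ...................###########...............
194 ...................############..............
197 ...................############..............
200 ...................############..............
203 ...................############..............
206 ...................############..............
209 ...............#...############..............
212 ................#..#############.............
215 ................################.............
218 ................################.............
221 ................################.............
224 ................################.............
227 ................########.#######....#........
230 ................####.###########.#...........
233 .................##########..................
236 ............#.....####......###..#...........
239 .......##...............########...#.........
242 ...#....................##########...........
245 ........................#.##########.........
248 ..........................#.########.........
251 .###.........................###..#..........
254 #####........................#.#.............
257 #######...................................###
260 ########................................#....
263 ##########.......................#.##........
cols from 232
[[272, 241], [295, 233], [263, 233], [286, 225], [270, 200], [294, 193]]
[ 3.  -0.  91.9]
```

>>> {"fn": "arm_command", "kwargs": {
  "targets": [
    [1,0,45,0,0],
    [1,0,80,0,0],
    [1,0,88,0,0],
    [1,0,90,0,0],
    [1,0,91,0,0]
  ]
}}

```text
t: 71.4
eef_pos: [565.5, -34.8, 73.5]
tcp_rot: [3.141, -0.001, 0.111]
ft_force: [0.0, 0.4, -4.6]
opening: 0.588
grip_force: 30.0
```

>>> {"fn": "arm_command", "kwargs": {
  "targets": [
    [0,0,1,0,0],
    [0,0,2,0,0],
    [0,0,2,0,0]
  ]
}}

```text
t: 71.7
eef_pos: [565.1, -34.8, 71.3]
tcp_rot: [3.141, -0.001, 0.111]
ft_force: [0.6, 0.5, -6.0]
opening: 0.586
grip_force: 30.0
```

>>> {"fn": "arm_command", "kwargs": {
  "targets": [
    [0,0,1,0,0],
    [0,0,2,0,0],
    [0,0,2,0,0]
  ]
}}

```text
t: 72.0
eef_pos: [565.1, -34.8, 69.1]
tcp_rot: [3.141, -0.001, 0.11]
ft_force: [-0.8, -0.6, 1.1]
opening: 0.591
grip_force: 30.0
```

>>> {"fn": "arm_command", "kwargs": {
  "targets": [
    [0,0,3,0,0],
    [-5,0,2.5,0,0],
    [-10,0,2,0,0],
    [-15,0,1.5,0,0],
    [-23,0,1.5,0,0]
  ]
}}

```text
t: 72.5
eef_pos: [545.3, -37.4, 69.1]
tcp_rot: [3.14, -0.009, 0.11]
ft_force: [6.1, 3.3, 7.7]
opening: 0.586
grip_force: 30.0
```

>>> {"fn": "arm_command", "kwargs": {
  "targets": [
    [-7,0,0,0,0],
    [-14,0,1,0,0],
    [-21,0,3,0,0],
    [-28,0,5,0,0],
    [-36,0,8,0,0]
  ]
}}

```text
t: 73.0
eef_pos: [508.2, -41.6, 60.7]
tcp_rot: [3.14, -0.006, 0.11]
ft_force: [1.3, 0.5, 8.6]
opening: 0.588
grip_force: 30.0
```

>>> {"fn": "arm_command", "kwargs": {
  "targets": [
    [-6,0,3.5,0,0],
    [-12,0,7.5,0,0],
    [-18,0,12.5,0,0],
    [-24,0,18,0,0],
    [-24,0,18,0,0]
  ]
}}

```text
t: 73.5
eef_pos: [482.0, -44.2, 41.5]
tcp_rot: [3.141, -0.001, 0.11]
ft_force: [-4.2, -3.0, 4.8]
opening: 0.594
grip_force: 30.0
```

>>> {"fn": "arm_command", "kwargs": {
  "targets": [
    [-5,0,5.5,0,0],
    [-9,0,11,0,0],
    [-13,0,17,0,0],
    [-16,0,24,0,0],
    [-16,0,24,0,0]
  ]
}}

```text
t: 74.0
eef_pos: [465.4, -45.8, 17.0]
tcp_rot: [-3.141, 0.001, 0.11]
ft_force: [-3.1, -0.0, 0.2]
opening: 0.589
grip_force: 30.0
```

>>> {"fn": "arm_command", "kwargs": {
  "targets": [
    [-2,0,4,0,0],
    [-3.5,0,8,0,0],
    [-5,0,10,0,0],
    [-5,0,10,0,0],
    [-5,0,10,0,0]
  ]
}}

```text
t: 74.5
eef_pos: [461.3, -46.3, 7.3]
tcp_rot: [3.142, 0.0, 0.11]
ft_force: [-4.5, -2.7, 2.4]
opening: 0.589
grip_force: 30.0
```

>>> {"fn": "arm_command", "kwargs": {
  "targets": [
    [0,0,0,0,0.7],
    [0,0,0,0,0.7],
    [10,0,-1,0,0.7],
    [36,0,-1,0,0.7],
    [36,0,-1,0,0.7]
  ]
}}

```text
t: 75.0
eef_pos: [500.9, -42.3, 8.5]
tcp_rot: [3.14, -0.004, 0.111]
ft_force: [1.1, -0.4, -0.5]
opening: 0.702
grip_force: 0.0
```

>>> {"fn": "arm_command", "kwargs": {
  "targets": [
    [0,0,0,0,0],
    [0,0,0,0,0],
    [0,0,0,0,0],
    [0,0,0,0,0],
    [0,0,0,0,0]
  ]
}}

```text
t: 75.5
eef_pos: [496.9, -42.3, 8.0]
tcp_rot: [-3.142, 0.001, 0.11]
ft_force: [-0.1, 0.3, -2.3]
opening: 0.587
grip_force: 30.0
```

>>> {"fn": "arm_command", "kwargs": {
  "targets": [
    [0,0,-12,0,0],
    [0,0,-24,0,0],
    [0,0,-24,0,0],
    [0,0,-24,0,0]
  ]
}}

```text
t: 75.9
eef_pos: [497.5, -42.3, 32.8]
tcp_rot: [3.141, -0.001, 0.11]
ft_force: [-0.4, -0.4, -3.6]
opening: 0.588
grip_force: 30.0
```

Run:
```python
from h import *
for i in range(3): st(); env.read_camera('top')
print(rel((527,-290)))
```

```text
t 75.9 pos [497.5 -42.3  32.8] rot [ 3.141e+00 -1.000e-03  1.100e-01] F [-0.4 -0.4 -3.6] op 0.588 g 30.0
t 75.95 pos [497.3 -42.3  32.4] rot [ 3.141e+00 -1.000e-03  1.100e-01] F [-0.2  0.1 -3.1] op 0.588 g 30.0
t 76.0 pos [497.2 -42.2  32.1] rot [ 3.141 -0.     0.11 ] F [-0.  -0.1 -3.1] op 0.59 g 30.0
[  2.4 249.6   0. ]
```

>>> {"fn": "arm_command", "kwargs": {
  "targets": [
    [0,0,-40,0,0],
    [-3,45,-40,0,0],
    [-6,90,-40,0,0],
    [-9,135,-40,0,0],
    [-12,180,-40,0,0]
  ]
}}

```text
t: 76.55
eef_pos: [504.8, -224.1, 71.9]
tcp_rot: [-3.141, 0.0, 0.111]
ft_force: [0.8, 0.1, -3.7]
opening: 0.593
grip_force: 30.0
```

>>> {"fn": "arm_command", "kwargs": {
  "targets": [
    [0,40,0,0,0],
    [0,70,20,0,0],
    [0,70,50,0,0],
    [0,70,64,0,0],
    [0,70,66,0,0]
  ]
}}

```text
t: 77.05
eef_pos: [512.1, -291.3, 4.5]
tcp_rot: [-3.14, 0.002, 0.11]
ft_force: [0.1, 1.1, -2.3]
opening: 0.587
grip_force: 30.0
```

>>> {"fn": "arm_command", "kwargs": {
  "targets": [
    [0,0,0,0,0.65],
    [0,0,0,0,0.65],
    [0,0,-20,0,0.65],
    [-30,0,-20,0,0.65],
    [-50,0,-20,0,0.65]
  ]
}}

```text
t: 77.55
eef_pos: [462.9, -297.3, 27.8]
tcp_rot: [3.14, -0.002, 0.112]
ft_force: [0.1, -0.3, 0.4]
opening: 0.648
grip_force: 0.0
```

>>> {"fn": "arm_command", "kwargs": {
  "targets": [
    [0,0,0,0,0.65],
    [0,0,0,0,0.588],
    [0,0,0,0,0.588],
    [0,0,0,0,0.588],
    [0,0,0,0,0.588]
  ]
}}

```text
t: 78.05
eef_pos: [463.7, -297.3, 26.2]
tcp_rot: [3.141, -0.0, 0.111]
ft_force: [0.9, 3.8, 3.8]
opening: 0.591
grip_force: 2.8
```

>>> {"fn": "arm_command", "kwargs": {
  "targets": [
    [2,0,-4,0,0.588],
    [4,0,-8,0,0.588],
    [6,0,-13,0,0.588],
    [9,0,-17,0,0.588],
    [12,0,-22,0,0.588]
  ]
}}

```text
t: 78.55
eef_pos: [475.4, -296.3, 48.5]
tcp_rot: [3.141, -0.0, 0.11]
ft_force: [0.6, 0.4, -2.2]
opening: 0.586
grip_force: 3.7
```

>>> {"fn": "arm_command", "kwargs": {
  "targets": [
    [3,0,-4,0,0.588],
    [6,0,-8,0,0.588],
    [10,0,-12,0,0.588],
    [14,0,-15,0,0.588],
    [18,0,-18,0,0.588]
  ]
}}

```text
t: 79.05
eef_pos: [493.2, -294.2, 66.4]
tcp_rot: [-3.142, 0.0, 0.11]
ft_force: [-2.9, 0.3, 0.4]
opening: 0.588
grip_force: 3.7
```

Run:
```python
from h import *
s,c=asc(bgf='scene0.png',up=20,dn=50,out='sc31.png')
for ph in (0,15,30,45,60): print(ph,proj(c,corners(s['eef_pos'],s['tcp_rot'][2],ph,96,44)).round().astype(int).tolist())
```

```text
t 79.05 pos [ 493.2 -294.2   66.4] rot [-3.142  0.     0.11 ] F [-2.9  0.3  0.4] op 0.588 g 3.7
239 .............................................
242 .............................................
245 .............................................
248 .............................................
251 .....##.........##....###....................
254 ........#................#...#...............
257 .....................#########...............
260 .................##############..............
263 .................###############.............
266 ..................###############............
269 .................################............
272 .................#################...........
275 ..................#################..........
278 ..................##################.........
281 ...................#################.........
284 ...................##################........
287 ....................##################.......
290 .....................##################......
293 .....................#################.......
296 ......................################.......
299 .......................##############........
302 ........................##########...........
305 ........................######...............
308 .........................#...................
cols from 105
0 [[153, 282], [180, 272], [156, 298], [183, 289], [136, 258], [162, 250]]
15 [[154, 291], [181, 281], [155, 304], [181, 294], [135, 258], [162, 249]]
30 [[154, 297], [180, 288], [153, 306], [179, 296], [135, 257], [162, 249]]
45 [[152, 301], [179, 291], [149, 305], [175, 295], [135, 257], [162, 249]]
60 [[150, 301], [176, 292], [145, 300], [171, 291], [135, 257], [161, 248]]
```

Same as before, with friction contact on the table. Continue the arc to upright.

>>> {"fn": "arm_command", "kwargs": {
  "targets": [
    [4,0,-3,0,0.588],
    [8,0,-6,0,0.588],
    [13,0,-9,0,0.588],
    [18,0,-11,0,0.588],
    [22,0,-13,0,0.588]
  ]
}}

```text
t: 79.6
eef_pos: [515.4, -291.8, 79.5]
tcp_rot: [3.141, -0.0, 0.11]
ft_force: [-1.7, 0.4, 1.6]
opening: 0.589
grip_force: 4.0
```

>>> {"fn": "arm_command", "kwargs": {
  "targets": [
    [5,0,-2,0,0.588],
    [10,0,-3,0,0.588],
    [15,0,-4,0,0.588],
    [20,0,-5,0,0.588],
    [24,0,-6,0,0.588]
  ]
}}

```text
t: 80.1
eef_pos: [539.3, -289.1, 85.2]
tcp_rot: [3.141, -0.0, 0.11]
ft_force: [-2.2, 0.3, 2.3]
opening: 0.588
grip_force: 4.3
```

>>> {"fn": "arm_command", "kwargs": {
  "targets": [
    [5,0,0,0,0.588],
    [10,0,0,0,0.588],
    [15,0,0,0,0.588],
    [20,0,1,0,0.588],
    [26,0,2,0,0.588]
  ]
}}

```text
t: 80.6
eef_pos: [565.4, -286.3, 83.6]
tcp_rot: [3.141, -0.001, 0.11]
ft_force: [0.7, 1.8, 6.2]
opening: 0.588
grip_force: 4.9
```

>>> {"fn": "arm_command", "kwargs": {
  "targets": [
    [5,0,1,0,0.588],
    [10,0,3,0,0.588],
    [15,0,5,0,0.588],
    [20,0,7,0,0.588],
    [24,0,9,0,0.588]
  ]
}}

```text
t: 81.1
eef_pos: [589.8, -283.5, 74.6]
tcp_rot: [3.141, -0.002, 0.11]
ft_force: [2.1, 1.8, 5.7]
opening: 0.59
grip_force: 5.1
```

Run:
```python
from h import *
s,c=asc(bgf='scene0.png',up=20,dn=55,out='sc32.png')
for ph in (60,75,90,100): print(ph,proj(c,corners(s['eef_pos'],s['tcp_rot'][2],ph,96,44)).round().astype(int).tolist())
```

```text
t 81.1 pos [ 589.8 -283.5   74.6] rot [ 3.141e+00 -2.000e-03  1.100e-01] F [2.1 1.8 5.7] op 0.59 g 5.1
260 .........................................#..#
263 ......................#####..................
266 ..................##########.................
269 ................##############..............#
272 ................##############...............
275 ................##############...............
278 .................##############..............
281 .................##############..............
284 .................##############..............
287 .................##############..............
290 ...............#.###############.............
293 ...............#################.............
296 ................################.............
299 ................################.............
302 ................#################............
305 .................################............
308 .................################............
311 .................#############...............
314 ..................#########..................
317 ....................###......................
320 .............................................
323 .............................................
326 .............................................
329 .............................................
332 .............................................
cols from 122
60 [[167, 324], [194, 314], [162, 322], [188, 312], [151, 277], [179, 267]]
75 [[163, 321], [190, 311], [157, 315], [183, 305], [151, 276], [179, 267]]
90 [[159, 315], [185, 305], [151, 305], [177, 295], [151, 276], [179, 266]]
100 [[155, 310], [182, 300], [148, 297], [174, 288], [151, 276], [179, 266]]
```

>>> {"fn": "arm_command", "kwargs": {
  "targets": [
    [3,0,1,0,0.588],
    [6,0,3,0,0.588],
    [8,0,4,0,0.588],
    [8,0,4,0,0.588]
  ]
}}

```text
t: 81.55
eef_pos: [597.1, -282.6, 70.3]
tcp_rot: [3.141, -0.001, 0.11]
ft_force: [-0.4, 1.0, 4.5]
opening: 0.589
grip_force: 5.0
```

>>> {"fn": "arm_command", "kwargs": {
  "targets": [
    [0,0,0,0,0.72],
    [0,0,0,0,0.75],
    [-13,0,0,0,0.75],
    [-13,0,9,0,0.75],
    [-13,0,9,0,0]
  ]
}}

```text
t: 82.05
eef_pos: [583.1, -284.0, 59.8]
tcp_rot: [-3.141, 0.001, 0.11]
ft_force: [0.1, -0.0, -0.1]
opening: 0.707
grip_force: 0.0
```

>>> {"fn": "arm_command", "kwargs": {
  "targets": [
    [0,0,0,0,0],
    [0,0,0,0,0],
    [0,0,0,0,0],
    [0,0,0,0,0]
  ]
}}

```text
t: 82.45
eef_pos: [583.4, -284.1, 61.0]
tcp_rot: [-3.141, 0.0, 0.11]
ft_force: [-0.0, 0.3, -4.0]
opening: 0.589
grip_force: 30.0
```

>>> {"fn": "arm_command", "kwargs": {
  "targets": [
    [0,0,-30,0,0],
    [0,0,-70,0,0],
    [0,0,-110,0,0],
    [0,0,-140,0,0],
    [0,0,-140,0,0]
  ]
}}

```text
t: 82.95
eef_pos: [584.7, -284.9, 205.6]
tcp_rot: [3.137, -0.006, 0.11]
ft_force: [1.2, -0.2, -2.3]
opening: 0.588
grip_force: 30.0
```

Run:
```python
from h import *
s,c=asc(bgf='scene0.png',up=20,dn=60,out='sc33.png')
for ph in (75,90,100): print(ph,proj(c,corners(s['eef_pos'],s['tcp_rot'][2],ph,81,20)).round().astype(int).tolist())
print(rel((607,352)))
```

```text
t 82.95 pos [ 584.7 -284.9  205.6] rot [ 3.137 -0.006  0.11 ] F [ 1.2 -0.2 -2.3] op 0.588 g 30.0
200 .....................########................
203 ...............###############...............
206 ...............################..............
209 ................#############.#..............
212 ................#######.#######..............
215 ................###.###########..............
218 ................################.............
221 .................###############.............
224 .................###############.............
227 .................##############.#............
230 ...............#.################............
233 ...............##################............
236 ................##################...........
239 ................##################...........
242 ................##################...........
245 ................##################...........
248 .................#################...........
251 ..##.......#####...#############.............
254 .........#........#####...##.................
257 ....................####.....................
260 .............................................
263 .............................................
266 .............................................
269 .............................................
272 .............................................
275 .............................................
278 .............................................
cols from 110
75 [[153, 260], [183, 251], [147, 255], [175, 246], [140, 210], [171, 201]]
90 [[150, 259], [179, 249], [143, 249], [171, 240], [142, 213], [172, 205]]
100 [[148, 256], [176, 247], [140, 243], [168, 235], [142, 216], [173, 207]]
[  93.2 -629.9   -1. ]
```

>>> {"fn": "arm_command", "kwargs": {
  "targets": [
    [6,-40,0,0,0],
    [12,-80,0,0,0],
    [18,-120,0,0,0],
    [23,-158,0,0,0],
    [23,-158,0,0,0]
  ]
}}

```text
t: 83.5
eef_pos: [587.9, -120.3, 199.1]
tcp_rot: [-3.139, 0.003, 0.114]
ft_force: [0.4, -0.1, -2.4]
opening: 0.589
grip_force: 30.0
```

>>> {"fn": "arm_command", "kwargs": {
  "targets": [
    [6,-40,0,0,0],
    [12,-80,0,0,0],
    [18,-120,0,0,0],
    [23,-158,0,0,0],
    [23,-158,0,0,0]
  ]
}}

```text
t: 84.0
eef_pos: [593.5, 38.4, 199.2]
tcp_rot: [-3.141, 0.003, 0.114]
ft_force: [0.5, 0.2, -3.2]
opening: 0.591
grip_force: 30.0
```

>>> {"fn": "arm_command", "kwargs": {
  "targets": [
    [6,-40,0,0,0],
    [12,-80,0,0,0],
    [18,-120,0,0,0],
    [23,-158,0,0,0],
    [23,-158,0,0,0]
  ]
}}

```text
t: 84.5
eef_pos: [599.2, 197.6, 199.1]
tcp_rot: [-3.141, 0.002, 0.113]
ft_force: [0.2, 0.2, -2.8]
opening: 0.587
grip_force: 30.0
```

>>> {"fn": "arm_command", "kwargs": {
  "targets": [
    [6,-40,0,0,0],
    [12,-80,0,0,0],
    [18,-120,0,0,0],
    [23,-156,0,0,0],
    [23,-156,0,0,0]
  ]
}}

```text
t: 85.0
eef_pos: [605.0, 354.7, 198.8]
tcp_rot: [3.141, 0.002, 0.113]
ft_force: [-0.2, -1.1, -3.9]
opening: 0.591
grip_force: 30.0
```

>>> {"fn": "arm_command", "kwargs": {
  "targets": [
    [0,0,0,-40,0],
    [0,0,0,-40,0],
    [0,0,0,-40,0],
    [0,0,0,-40,0],
    [0,0,0,-40,0]
  ]
}}

```text
t: 85.5
eef_pos: [605.8, 350.1, 199.4]
tcp_rot: [-3.141, 0.002, 0.813]
ft_force: [-0.9, 1.0, -2.6]
opening: 0.582
grip_force: 30.0
```

>>> {"fn": "arm_command", "kwargs": {
  "targets": [
    [0,0,0,-40,0],
    [0,0,0,-40,0],
    [0,0,0,-40,0],
    [0,0,0,-40,0],
    [0,0,0,-40,0]
  ]
}}

```text
t: 86.0
eef_pos: [605.8, 350.1, 199.5]
tcp_rot: [-3.14, 0.002, 1.511]
ft_force: [-0.2, 0.9, -3.5]
opening: 0.583
grip_force: 30.0
```

>>> {"fn": "arm_command", "kwargs": {
  "targets": [
    [0,0,0,-27.7,0],
    [0,0,0,-27.7,0],
    [0,0,0,-27.7,0],
    [0,0,0,-27.7,0],
    [0,0,0,-27.7,0]
  ]
}}

```text
t: 86.5
eef_pos: [605.8, 350.3, 199.6]
tcp_rot: [-3.139, 0.0, 1.989]
ft_force: [1.1, 0.1, -3.6]
opening: 0.588
grip_force: 30.0
```

Run:
```python
from h import *
st(); print(rel((607,352),71)); tray('top8.png')
```

```text
t 86.5 pos [605.8 350.3 199.6] rot [-3.139  0.     1.989] F [ 1.1  0.1 -3.6] op 0.588 g 30.0
[  1.1   2.1 128.6]
tray area 3693 ctr [516.5 -39.7] sides [250. 157.] ydir-90 6.3
```

>>> {"fn": "arm_command", "kwargs": {
  "targets": [
    [1,2,40,0,0],
    [1,2,80,0,0],
    [1,2,110,0,0],
    [1,2,120,0,0],
    [1,2,125,0,0]
  ]
}}

```text
t: 87.05
eef_pos: [606.9, 353.2, 75.1]
tcp_rot: [-3.14, 0.0, 1.989]
ft_force: [-0.5, -0.7, -2.9]
opening: 0.586
grip_force: 30.0
```

>>> {"fn": "arm_command", "kwargs": {
  "targets": [
    [0,0,2,0,0],
    [0,0,4,0,0],
    [0,0,5,0,0],
    [0,0,5,0,0]
  ]
}}

```text
t: 87.45
eef_pos: [607.1, 353.9, 71.9]
tcp_rot: [3.14, 0.0, 1.99]
ft_force: [-0.4, 1.3, -3.6]
opening: 0.587
grip_force: 30.0
```

>>> {"fn": "arm_command", "kwargs": {
  "targets": [
    [0,0,0,0,0.7],
    [0,0,0,0,0.75],
    [0,0,-2,0,0.75],
    [0,0,-40,0,0.75],
    [0,0,-90,0,0.8]
  ]
}}

```text
t: 87.95
eef_pos: [606.0, 353.4, 160.1]
tcp_rot: [-3.137, 0.0, 1.99]
ft_force: [0.9, -0.2, 0.2]
opening: 0.78
grip_force: 0.0
```

>>> {"fn": "arm_command", "kwargs": {
  "targets": [
    [0,0,-45,0,1],
    [-30,0,-80,0,1],
    [-80,0,-80,0,0.5],
    [-130,0,-80,0,0],
    [-170,0,-80,0,0]
  ]
}}

```text
t: 88.45
eef_pos: [676.8, 196.3, 242.0]
tcp_rot: [3.141, 0.001, 1.99]
ft_force: [0.0, 0.0, -0.1]
opening: 0.773
grip_force: 0.0
```

>>> {"fn": "arm_command", "kwargs": {
  "targets": [
    [-40,0,0,0,0],
    [-80,0,0,0,0],
    [-120,0,0,0,0],
    [-140,0,0,0,0],
    [-140,0,0,0,0]
  ]
}}

```text
t: 88.95
eef_pos: [733.8, 68.2, 240.9]
tcp_rot: [-3.142, 0.0, 1.987]
ft_force: [0.3, 0.3, -0.4]
opening: 0.348
grip_force: 0.0
```

Run:
```python
from h import *
st(); c=tops('top9.png'); tray('top9b.png'); print(w2(c,[(478.5,220),(366,224),(484,322)],18).tolist())
s=cv2.resize(c['frame'][195:345,180:500],None,fx=2.5,fy=2.5,interpolation=cv2.INTER_CUBIC); cv2.imwrite('pics/top9c.png',s[:,:,::-1])
```

```text
t 88.95 pos [733.8  68.2 240.9] rot [-3.142  0.     1.987] F [ 0.3  0.3 -0.4] op 0.348 g 0.0
area 298 px [205.4 233.7] xy@106 [608.7 352.6] sides [40. 56.] long dir 23.7
area 303 px [221.8 271.6] xy@106 [506.4 304.1] sides [40. 57.] long dir 32.7
area 318 px [347.2 279.6] xy@106 [492.5 -35.6] sides [34. 70.] long dir 6.2
area 323 px [371.7 279.9] xy@106 [ 493.2 -101.8] sides [34. 71.] long dir 6.3
area 218 px [248.8 304.3] xy@106 [420.1 228.3] sides [40. 50.] long dir 25.0
tray area 3028 ctr [520.1 -82.1] sides [165. 156.] ydir-90 6.0
[[675.8, -413.7], [656.8, -90.2], [384.7, -429.0]]
```

View pics/top9c.png

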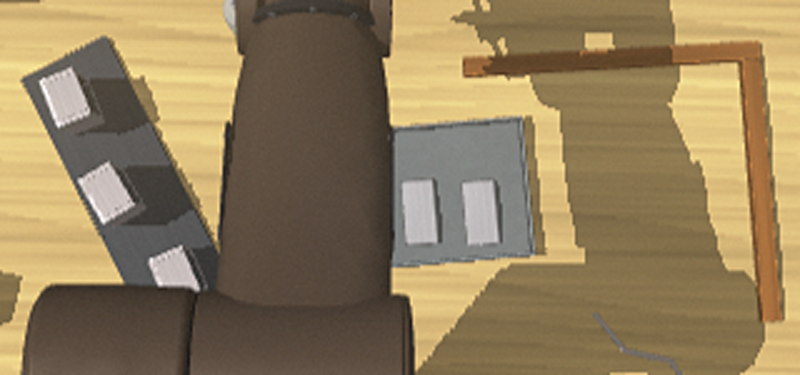

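>>> {"fn": "arm_command", "kwargs": {
  "targets": [
    [25,-30,0,0,1],
    [50,-60,0,0,1],
    [74,-91,0,0,1],
    [74,-91,0,0,1]
  ]
}}

```text
t: 89.45
eef_pos: [615.5, 104.1, 242.1]
tcp_rot: [-3.141, -0.001, 1.994]
ft_force: [2.0, 0.1, -1.1]
opening: 0.546
grip_force: 0.0
```

>>> {"fn": "arm_command", "kwargs": {
  "targets": [
    [25,-30,0,0,1],
    [50,-60,0,0,1],
    [74,-91,0,0,1],
    [74,-91,0,0,1]
  ]
}}

```text
t: 89.85
eef_pos: [502.8, 133.8, 241.9]
tcp_rot: [-3.141, -0.0, 1.993]
ft_force: [1.0, -0.3, 0.5]
opening: 0.885
grip_force: 0.0
```

>>> {"fn": "arm_command", "kwargs": {
  "targets": [
    [0,0,0,20.6,1],
    [0,0,0,20.6,1],
    [0,0,0,20.6,1],
    [0,0,0,20.6,1]
  ]
}}

```text
t: 90.25
eef_pos: [506.9, 132.6, 241.4]
tcp_rot: [3.141, -0.0, 1.631]
ft_force: [-0.4, -0.1, -0.6]
opening: 0.997
grip_force: 0.0
```

Run:
```python
from h import *
st(); print(rel((506.5,130),9)); c=tray('top10.png'); print(w2(c,[(476,219.8),(366,225.8),(484.8,323)],18).tolist()); tops('top11.png')
```

```text
t 90.25 pos [506.9 132.6 241.4] rot [ 3.141 -0.     1.631] F [-0.4 -0.1 -0.6] op 0.997 g 0.0
[ -2.6  -0.7 232.4]
tray area 3110 ctr [515.6 -40.6] sides [248. 156.] ydir-90 6.3
[[676.3, -406.5], [651.6, -90.3], [381.9, -431.3]]
area 289 px [205.3 233.4] xy@106 [609.5 352.7] sides [39. 55.] long dir 23.7
area 297 px [221.8 271.7] xy@106 [506.2 304. ] sides [40. 55.] long dir 32.7
area 304 px [324.8 283.3] xy@106 [481.   24.8] sides [33. 67.] long dir 6.5
```

>>> {"fn": "arm_command", "kwargs": {
  "targets": [
    [0,0,48,-1,1],
    [0,0,96,-1,1],
    [0,0,144,-1,1],
    [0,0,190,-1,1],
    [0,0,220,-1,1]
  ]
}}

```text
t: 90.85
eef_pos: [505.8, 131.9, 18.4]
tcp_rot: [-3.139, 0.0, 1.65]
ft_force: [0.4, 0.6, -0.4]
opening: 1.0
grip_force: 0.0
```

>>> {"fn": "arm_command", "kwargs": {
  "targets": [
    [0,0,6,0,1],
    [0,0,12,0,1],
    [0,0,12,0,1],
    [-10,0,12,0,1],
    [-20,0,12,0,1]
  ]
}}

```text
t: 91.35
eef_pos: [508.8, 111.3, 10.3]
tcp_rot: [3.139, 0.0, 1.649]
ft_force: [0.6, -0.7, 0.2]
opening: 1.001
grip_force: 0.0
```

>>> {"fn": "arm_command", "kwargs": {
  "targets": [
    [-10,0,0,0,1],
    [-20,0,0,0,1],
    [-30,0,0,0,1],
    [-40,0,0,0,1],
    [-50,0,0,0,1]
  ]
}}

```text
t: 91.85
eef_pos: [512.3, 61.6, 9.7]
tcp_rot: [3.14, -0.001, 1.647]
ft_force: [-0.8, 10.7, 3.8]
opening: 1.0
grip_force: 5.3
```

Run:
```python
from h import *
st(); tray('top12.png')
```

```text
t 91.85 pos [512.3  61.6   9.7] rot [ 3.140e+00 -1.000e-03  1.647e+00] F [-0.8 10.7  3.8] op 1.0 g 5.3
tray area 2636 ctr [ 515.8 -100.6] sides [195. 156.] ydir-90 4.3
```

>>> {"fn": "arm_command", "kwargs": {
  "targets": [
    [-14,0,0,0,1],
    [-28,0,0,0,1],
    [-42,0,0,0,1],
    [-56,0,0,0,1],
    [-70,0,0,0,1]
  ]
}}

```text
t: 92.4
eef_pos: [517.3, -8.0, 9.6]
tcp_rot: [3.141, -0.001, 1.647]
ft_force: [-0.5, 11.8, 4.8]
opening: 0.996
grip_force: 5.5
```

>>> {"fn": "arm_command", "kwargs": {
  "targets": [
    [-14,0,0,0,1],
    [-28,0,0,0,1],
    [-42,0,0,0,1],
    [-56,0,0,0,1],
    [-70,0,0,0,1]
  ]
}}

```text
t: 92.9
eef_pos: [522.3, -77.6, 9.5]
tcp_rot: [-3.141, -0.001, 1.647]
ft_force: [-0.9, 10.9, 5.8]
opening: 1.001
grip_force: 5.8
```

>>> {"fn": "arm_command", "kwargs": {
  "targets": [
    [-12,0,0,0,1],
    [-24,0,0,0,1],
    [-36,0,0,0,1],
    [-48,0,0,0,1],
    [-60,0,0,0,1]
  ]
}}

```text
t: 93.4
eef_pos: [526.7, -137.1, 9.5]
tcp_rot: [-3.14, -0.002, 1.647]
ft_force: [-1.2, 11.1, 6.2]
opening: 1.0
grip_force: 6.0
```

>>> {"fn": "arm_command", "kwargs": {
  "targets": [
    [-3,0,0,0,1],
    [-6,0,0,0,1],
    [-9,0,0,0,1],
    [-9,0,0,0,1]
  ]
}}

```text
t: 93.8
eef_pos: [527.4, -146.2, 9.4]
tcp_rot: [-3.14, -0.001, 1.647]
ft_force: [-1.1, 6.9, 5.5]
opening: 1.004
grip_force: 3.4
```

>>> {"fn": "arm_command", "kwargs": {
  "targets": [
    [-3,0,0,0,1],
    [-6,0,0,0,1],
    [-6,0,0,0,1]
  ]
}}

```text
t: 94.1
eef_pos: [527.8, -152.0, 9.5]
tcp_rot: [-3.14, -0.001, 1.647]
ft_force: [-1.0, 7.8, 5.0]
opening: 1.0
grip_force: 3.9
```

>>> {"fn": "arm_command", "kwargs": {
  "targets": [
    [-3,0,0,0,1],
    [-6,0,0,0,1],
    [-6,0,0,0,1]
  ]
}}

```text
t: 94.4
eef_pos: [528.2, -158.0, 9.5]
tcp_rot: [-3.14, -0.001, 1.647]
ft_force: [-1.5, 7.3, 4.4]
opening: 0.997
grip_force: 4.0
```

>>> {"fn": "arm_command", "kwargs": {
  "targets": [
    [-2,0,0,0,1],
    [-4,0,0,0,1],
    [-4,0,0,0,1]
  ]
}}

```text
t: 94.7
eef_pos: [527.8, -159.3, 9.4]
tcp_rot: [-3.138, -0.005, 1.648]
ft_force: [-0.4, 29.6, 11.0]
opening: 0.999
grip_force: 14.7
```

>>> {"fn": "arm_command", "kwargs": {
  "targets": [
    [-2,0,0,0,1],
    [-4,0,0,0,1],
    [-4,0,0,0,1]
  ]
}}

```text
t: 95.0
eef_pos: [527.2, -159.8, 9.5]
tcp_rot: [-3.136, -0.009, 1.649]
ft_force: [0.5, 57.2, 18.5]
opening: 1.005
grip_force: 28.5
```

Run:
```python
from h import *
st(); c=snap('top','top13.png'); f=c['frame']
def cls(p):
    r,g,b=[int(v) for v in p]
    return 'o' if r-b>60 and r<185 and r-g>35 else ('y' if r-b>45 else ('k' if max(r,g,b)<60 else 'g'))
for x in (440,470): print('col',x,''.join(cls(f[y,x]) for y in range(210,320)))
for y in (250,280): print('row',y,''.join(cls(f[y,x]) for x in range(380,500)))
```

```text
t 95.0 pos [ 527.2 -159.8    9.5] rot [-3.136 -0.009  1.649] F [ 0.5 57.2 18.5] op 1.005 g 28.5
col 440 yyyyooooooooyyyyyyyyyyyyyyyyyyyygggggggggggggggggggggggggggggggggggggggggggggggggggggggggyyyyyyyyyyyyyyyyyyyyy
col 470 yyoooooooyyyyyyyyyyyyyyyyyyyyygggggggggggggggggggggggggggggggggggggggggggggggggggggggggyyyyyyyyyyyyyyyyyyyyyyy
row 250 ggggggggggggggggggggggggggggggggggggggggggggggggggggggggggggggggggggggggggggggggggggggggggggggggggggoooooooyyyyyyyyyyyyy
row 280 kkgggggggggggggggggggkgkkggkgkkkgkkkkkkkkkgkgggggggggggggggggggggggggggggggggggggggggggggggggggggggggggyoooooyyyyyyyyyyy
```

>>> {"fn": "arm_command", "kwargs": {
  "targets": [
    [5,0,0,0,1],
    [15,0,0,0,1],
    [15,0,-40,0,1],
    [15,0,-90,0,1],
    [15,0,-90,0,1]
  ]
}}

```text
t: 95.55
eef_pos: [530.6, -152.6, 104.5]
tcp_rot: [3.134, 0.004, 1.648]
ft_force: [-0.0, -0.7, -0.7]
opening: 1.001
grip_force: 0.0
```

>>> {"fn": "arm_command", "kwargs": {
  "targets": [
    [0,0,0,40,1],
    [0,0,0,40,1],
    [0,0,0,40,1],
    [0,0,0,40,1],
    [0,0,0,40,1]
  ]
}}

```text
t: 96.05
eef_pos: [528.2, -151.9, 98.9]
tcp_rot: [3.142, 0.0, 0.943]
ft_force: [1.4, -0.8, -0.8]
opening: 1.002
grip_force: 0.0
```

>>> {"fn": "arm_command", "kwargs": {
  "targets": [
    [0,0,0,40,1],
    [0,0,0,40,1],
    [0,0,0,40,1],
    [0,0,0,40,1],
    [0,0,0,40,1]
  ]
}}

```text
t: 96.55
eef_pos: [528.2, -151.8, 98.8]
tcp_rot: [3.141, 0.0, 0.245]
ft_force: [0.8, -0.5, 0.3]
opening: 1.0
grip_force: 0.0
```

>>> {"fn": "arm_command", "kwargs": {
  "targets": [
    [0,0,0,10,1],
    [0,0,0,10,1],
    [-40,40,0,10,1],
    [-60,75,0,10,1],
    [-60,75,0,10,1]
  ]
}}

```text
t: 97.05
eef_pos: [487.8, -243.2, 99.0]
tcp_rot: [3.14, -0.0, 0.076]
ft_force: [0.3, 0.4, -0.5]
opening: 1.001
grip_force: 0.0
```

Run:
```python
from h import *
st(); print(rel((417,-303.6),9))
```

```text
t 97.05 pos [ 487.8 -243.2   99. ] rot [ 3.14  -0.     0.076] F [ 0.3  0.4 -0.5] op 1.001 g 0.0
[-75.2  54.7  90.1]
```

>>> {"fn": "arm_command", "kwargs": {
  "targets": [
    [-40,30,0,0,1],
    [-75,55,0,0,1],
    [-75,55,0,0,1],
    [-75,55,40,0,1],
    [-75,55,80,0,1]
  ]
}}

```text
t: 97.55
eef_pos: [419.3, -300.0, 19.0]
tcp_rot: [3.139, -0.002, 0.079]
ft_force: [0.6, 0.1, -0.6]
opening: 1.001
grip_force: 0.0
```

>>> {"fn": "arm_command", "kwargs": {
  "targets": [
    [0,0,10,0,1],
    [0,0,10,0,1],
    [5,0,10,0,1],
    [10,0,10,0,1],
    [20,0,10,0,1]
  ]
}}

```text
t: 98.05
eef_pos: [438.9, -298.1, 10.4]
tcp_rot: [3.141, -0.0, 0.078]
ft_force: [-23.7, -0.2, 13.2]
opening: 1.003
grip_force: 10.7
```

>>> {"fn": "arm_command", "kwargs": {
  "targets": [
    [8,0,0,0,1],
    [16,0,0,0,1],
    [24,0,0,0,1],
    [32,0,0,0,1],
    [40,0,0,0,1]
  ]
}}

```text
t: 98.55
eef_pos: [477.4, -294.4, 10.3]
tcp_rot: [-3.14, 0.003, 0.078]
ft_force: [-15.3, -1.1, 10.2]
opening: 0.997
grip_force: 7.4
```

>>> {"fn": "arm_command", "kwargs": {
  "targets": [
    [3,0,0,0,1],
    [6,0,0,0,1],
    [9,0,0,0,1],
    [9,0,0,0,1]
  ]
}}

```text
t: 98.95
eef_pos: [486.7, -293.8, 10.3]
tcp_rot: [-3.141, 0.002, 0.078]
ft_force: [-10.3, 0.1, 8.2]
opening: 1.004
grip_force: 5.3
```

>>> {"fn": "arm_command", "kwargs": {
  "targets": [
    [3,0,0,0,1],
    [6,0,0,0,1],
    [6,0,0,0,1]
  ]
}}

```text
t: 99.25
eef_pos: [492.7, -293.3, 10.2]
tcp_rot: [-3.141, 0.002, 0.078]
ft_force: [-9.5, 0.2, 8.0]
opening: 1.003
grip_force: 5.2
```

>>> {"fn": "arm_command", "kwargs": {
  "targets": [
    [2,0,0,0,1],
    [4,0,0,0,1],
    [4,0,0,0,1]
  ]
}}

```text
t: 99.55
eef_pos: [496.4, -293.0, 10.2]
tcp_rot: [-3.141, 0.002, 0.078]
ft_force: [-12.1, 0.2, 9.2]
opening: 1.001
grip_force: 5.8
```

>>> {"fn": "arm_command", "kwargs": {
  "targets": [
    [2,0,0,0,1],
    [3,0,0,0,1],
    [3,0,0,0,1]
  ]
}}

```text
t: 99.85
eef_pos: [497.8, -292.8, 10.3]
tcp_rot: [-3.14, 0.005, 0.078]
ft_force: [-21.5, -3.7, 12.4]
opening: 0.998
grip_force: 10.9
```

>>> {"fn": "arm_command", "kwargs": {
  "targets": [
    [2,0,0,0,1],
    [4,0,0,0,1],
    [4,0,0,0,1]
  ]
}}

```text
t: 100.15
eef_pos: [498.1, -292.6, 10.2]
tcp_rot: [-3.137, 0.012, 0.079]
ft_force: [-45.8, -12.3, 23.5]
opening: 0.997
grip_force: 23.1
```

>>> {"fn": "arm_command", "kwargs": {
  "targets": [
    [-3,0,0,0,1],
    [-20,0,0,0,1],
    [-25,0,-20,0,1],
    [-25,0,-70,0,1],
    [-25,0,-120,0,1]
  ]
}}

```text
t: 100.65
eef_pos: [479.6, -294.6, 131.1]
tcp_rot: [-3.141, 0.0, 0.077]
ft_force: [0.8, -1.1, 0.7]
opening: 1.0
grip_force: 0.0
```

>>> {"fn": "arm_command", "kwargs": {
  "targets": [
    [0,-40,-30,0,1],
    [0,-80,-60,0,1],
    [0,-120,-60,0,1],
    [0,-160,-60,0,1],
    [0,-200,-60,0,1]
  ]
}}

```text
t: 101.15
eef_pos: [464.2, -93.7, 190.6]
tcp_rot: [3.141, -0.002, 0.077]
ft_force: [1.1, 0.6, -0.4]
opening: 1.001
grip_force: 0.0
```

>>> {"fn": "arm_command", "kwargs": {
  "targets": [
    [0,-40,0,0,1],
    [0,-80,0,0,1],
    [0,-120,0,0,1],
    [0,-120,0,0,1]
  ]
}}

```text
t: 101.55
eef_pos: [454.4, 27.9, 190.3]
tcp_rot: [-3.141, -0.002, 0.082]
ft_force: [-0.6, -0.7, 0.1]
opening: 1.005
grip_force: 0.0
```

Run:
```python
from h import *
st(); c=tops('top14.png'); f=c['frame']
def cls(p):
    r,g,b=[int(v) for v in p]
    return 'o' if r-b>60 and r<185 and r-g>35 else ('y' if r-b>45 else 'g')
for x in (400,440,470): print('col',x,'from210',''.join(cls(f[y,x]) for y in range(210,300)))
for y in (228,245,262): print('row',y,'from380',''.join(cls(f[y,x]) for x in range(380,500)))
m=((f.min(2)>140)&(f.max(2).astype(int)-f.min(2)<35)).astype(np.uint8); m[:200]=0;m[320:]=0;m[:,:390]=0;m[:,500:]=0
n,l,s,ce=cv2.connectedComponentsWithStats(m)
print([(int(s[i,4]),ce[i].round(1).tolist()) for i in range(1,n) if s[i,4]>40])
```

```text
t 101.55 pos [454.4  27.9 190.3] rot [-3.141e+00 -2.000e-03  8.200e-02] F [-0.6 -0.7  0.1] op 1.005 g 0.0
area 289 px [205.3 233.4] xy@106 [609.5 352.7] sides [39. 55.] long dir 23.7
area 306 px [411.6 259. ] xy@106 [ 552.2 -209.4] sides [33. 67.] long dir 4.6
area 296 px [221.8 271.7] xy@106 [506.2 304. ] sides [40. 55.] long dir 32.7
area 300 px [249.3 305.3] xy@106 [417.4 226.8] sides [39. 57.] long dir 25.0
col 400 from210 yyyyyyooooooogggggggggggggggggggggggggggggggggggggggggggggggggggggggggggyyyyyyyyyyyyyyyyyy
col 440 from210 yyyyooooooogggggggggggggggggggggggggggggggggggggggggggggggggggggggggyyyyyyyyyyyyyyyyyygyyy
col 470 from210 yyooooooogggggggggggggggggggggggggggggggggggggggggggggggggggggggggyyyyyyyyyyyyyyyyyyyyyyyy
row 228 from380 yyyyyyyyyyggggggggggggggggggggggggggggggggggggggggggggggggggggggggggggggggggggggggggggggggggggggggyooooooyyyyyyyyyyyyyyy
row 245 from380 yyyyyyyyyyyggggggggggggggggggggggggggggggggggggggggggggggggggggggggggggggggggggggggggggggggggggggggoooooooyyyyyyyyyyyyyy
row 262 from380 yyyyyyyyyyyygggggggggggggggggggggggggggggggggggggggggggggggggggggggggggggggggggggggggggggggggggggggggoooooooyyyyyyyyyyyy
[(302, [434.0, 255.9]), (305, [458.2, 256.7]), (306, [411.7, 259.1])]
```

```bash
python3 -c "
from cell import env
print(env.job_done())"
```

```text
the job is handed in; nothing more can be done
None
```

I knocked all three bars out into the tray, stood all three moulds back on end on the steel plate, and pushed the loaded tray into the corner of the battens; the job is handed in and I have not seen the verdict. In the last top-camera picture the tray sits against both battens, with at most about a 3 mm gap on one side.

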